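# Rebuild a vault-lock wheel pack on its setting fixture

## Robot

A 6-joint arm with a two-finger parallel gripper is mounted at the origin on a cart in front of the work surface, level with it; the furniture and walls round the work are solid. World frame = base frame: x ahead of the robot, y to its left, z up, the work surface at z = 0. Lengths are in m, angles in rad, forces in N, time in s.
With the tool pointing down it reaches from about 0.275 to 0.725 m from the base axis. Payload 15.9 kg.
Tool frame: the origin (TCP) lies at the very end of the fingers, on their centre line; the grasp point (between the pads) lies ctrl.hold_point_z behind it (ctrl.hold_point_z is the distance from the TCP to the grasp point, in m); z points along the fingers, y is the line along which they close (so a half turn about z gives the same grasp; the last joint's range is limited). The gripper opens to 85 mm and grips with 20 to 120 N. Pads are 22 mm wide; open, the fingers measure 114 mm over their backs; the gripper's body (76 mm by 85 mm) begins 54 mm behind the grasp point. The pads swing forward as they close: fully open they stand 13 mm farther back than shut.
Start: joints at [-1.255, 0.213, -0.034, 1.323, 0, 1.571], TCP at [0.155, -0.475, 0.231] pointing down, gripper open.
Joint ranges: [-2.98, 2.98], [-0.74, 1.72], [-1.14, 1.35], [-2.1, 2.04], [-1.57, 1.44], [-3.14, 3.14]. Speed limits (rad/s): [1.89, 1.89, 2.39, 2.57, 3.14, 3.14].

## Interface

Orientations are given as a unit quaternion [x, y, z, w].
In Python, from plant import ctrl, vision, workorder gives the robot as it stands.
- The arm moves only by the shell command python3 -m inch 'ROWS' [FORCE]. ROWS is JSON, a list of rows, each an object with "fingers": the finger opening in cm, from 0 to 8.54; "travel": the shift along the tool's x, y, z in cm, a list of three; "twist": the turn about the tool's z in degrees. A call has 1 to 8 rows; each row shifts and turns the commanded pose from where the row before left it, along the tool's axes as they then stand; what a row does not reach is not made up. A row lasts 1/8 s, in which the tool goes at most 62.5 mm and 10.7 degrees, less where a joint would pass 70% of its speed; a pose out of reach is approached as far as the arm can. A call with a gripper value outside its range is refused whole. The fingers move at their own pace and stop on an object; FORCE is the grip in N (left out, the last holds). Time passes only in rows, so rows that do not move let the fingers close. It gives the time, the measured TCP pose, the force, the opening and the grip force at its end, in the units of the state.
- ctrl.get_state(): the state, without advancing time (a new reading comes with each control period).
- vision.capture(name): name is "scene" or "top" or "wrist"; returns the picture (384x512x3 uint8, red, green, blue); there is no depth.
- vision.calibration(name): a dict with "intrinsics" (3x3 intrinsics, pixels), "position" and "rotation" of the camera in the world. Camera axes: x right, y up, looking along -z (the intrinsics and any distortion apply to the point x, -y, -z); pixel columns grow to the right and rows downward; lengths in m; the calibration is good to about 2 mm. A picture is of the moment at which its call begins: read the wrist's pose just before it. calibration takes no time and is no camera call; for the wrist camera it gives the pose at the moment of the call.
- workorder.close_job(): hands the job in; it is judged then, once.
The state is a dict: "time_s": time; "joint_pos": joint angles; "qd": joint speeds; "joint_efforts": joint torques, N m; "tool_pos": TCP position; "eef_rot": TCP orientation; "ft_force": force on the tool from outside, world axes, zero at the start; "moment": the same for the moment, N m; "finger_gap": opening from 0.0 (shut) to 1.0 (fully open); "finger_force": force on a finger pad.
Only numpy, scipy, OpenCV 4.12 (cv2) and the standard library are available. Lean on these libraries where they do the work, as an engineer would, in place of code of your own. Each camera call takes 0.05 s, during which the arm holds its last target. There are 200 camera calls.

## Task

Rebuild the combination-lock wheel pack on the setting fixture. First take the oil bottle off the fixture's plate and stand it upright in the empty half of the blue tray behind the fixture, without tipping it over. Then lift the clamp cap off the post and set it aside, take every brass wheel out of the grey bin and lower it, hub up, over the post with the gate in its rim on the pin until it lies flat on what is below, and at last put the clamp cap back over post and pin, down on the top wheel; leave the other things on the bench alone.

Things in the scene. Friction and masses are not known exactly. Their poses are not given: they have to be found in the camera images.
- fixture: setting fixture, fixed: dark steel plate 145 x 90 mm with an upright post and, beside it, a pin. Origin on the post's axis at bench height; x towards the pin, z up. The plate reaches 97 mm to -x, 48 mm to +x, 45 mm to either side; its top is 14 mm above the bench, the steel shoulder (40 mm across) round the foot of the post 22 mm
- seat (a point): point on the post's axis on top of the shoulder, where the lowest wheel rests; axes as the fixture's. The post is 16 mm in diameter and ends 64 mm above this point in a cone 5 mm high and 8 mm wide at the tip
- pin (a point): point on the pin's axis, level with seat and 25 mm from it along the fixture's +x. The pin is 7 mm in diameter and ends 60 mm above this point in a cone 4 mm high
- wheel_0: brass lock wheel, 140 g; 3 or 4 alike lie hub up in the bin in one layer (None if absent). Disc 70 mm across, 5 mm thick (rim 0.6 mm proud); on it a hub 32 mm across, 8 mm high with two flats 26 mm apart facing the wheel's +y and -y, to grip. 13 mm high over all: the next wheel rests on the hub. Bore 19 mm. Origin on the axis at the underside, z up through the hub, x to the gate
- wheel_1: as wheel_0
- wheel_2: as wheel_0
- wheel_3: as wheel_0
- wheel_0_gate (a point): point in the gate of wheel_0 (slot 10 mm wide, open at the rim, its bottom 20 mm from the axis), 25 mm from its axis along its +x, level with its underside: goes onto the pin's axis
- wheel_1_gate (a point): the same for wheel_1
- wheel_2_gate (a point): the same for wheel_2
- wheel_3_gate (a point): the same for wheel_3
- cap: steel clamp cap, 200 g, at the start seated on the fixture's shoulder over post and pin. Disc 70 mm across, 6 mm thick; on it a hub 32 mm across, 20 mm high (26 mm over all) with two flats 26 mm apart facing its +y and -y, to grip. Bore 19 mm. Origin on the axis at the underside, z up through the hub, x to the pin hole
- cap_hole (a point): centre of the cap's pin hole (10 mm in diameter, 25 mm from the axis), level with its underside
- bin: grey open steel bin, fixed: 176 x 176 mm outside, 34 mm high, walls 4 mm, floor 4 mm thick. Origin under its centre, at bench height
- oil_bottle: loose white oil bottle, 110 g, at the start standing on the fixture's plate near its -x end, close to the post: round body 39 mm in diameter up to 104 mm, then a red cap and spout (24 mm across, may be gripped) to 150 mm; tips over easily. Origin at the centre of its foot, z up
- tray: shallow blue tray, fixed, behind the fixture: 90 mm (x) by 150 mm (y), walls 3 mm and 18 mm high, floor 3 mm thick, a 14 mm high divider across its middle. Origin under its centre; three small cutters lie in the -y half, the +y half is empty
- tray_bay (a point): centre of the floor of the tray's empty half, which measures 84 mm (x) by 71 mm (y)
- padlock: bystander: brass padlock lying flat, 76 x 48 x 15 mm, origin under its centre
- carton: bystander: pale carton behind the tray, 96 x 66 x 50 mm, origin under its centre
- loupe: bystander: black eye loupe, 36 mm across and high, to the left of the bin, origin under its centre
Mind the look-alikes: they are no part of the job. What is shaped like the wheel_0 but black is not meant. What is shaped like the wheel_3 but purple is not meant.

How it is judged:
By the outcome, as a careful person would: the job done as asked, in the order asked, and still so for the second after the job is handed in, with the robot touching nothing.
Of wheel_0, wheel_1, wheel_2, wheel_3 only 3 to 4 are there at a start; the rules pass over those that are not, and their reading is None.
At some moment in a run one of wheel_0, wheel_1, wheel_2, wheel_3, cap may be knocked a few centimetres aside while the robot is not near it.
It also fails if it takes over 210 s, if anything falls off the work surface, if the arm or the gripper's body presses on something with over 40 N, if the wrist force passes 120 N, or if a joint passes its speed limit or range.

## Working session

There is one attempt and no reset: what is moved stays moved. The work goes in short steps, Python scripts to look and compute and a shell command to move; the robot and the scene stay as the last step left them, time stands still between calls to the robot, and variables do not carry over. Pictures are saved under pics/ and viewed, at most 14 in all, crops included, and the job is handed in when it is done.

```bash
ls; mkdir -p pics; cat > h.py <<'E'
import numpy as np, cv2, json
from plant import ctrl, vision, workorder
def snap(name,tag):
    c=vision.calibration(name); im=vision.capture(name)
    cv2.imwrite(f'pics/{tag}.png',im[:,:,::-1]); np.savez(f'pics/{tag}.npz',K=c['intrinsics'],p=c['position'],R=c['rotation'],im=im)
    return c
def ray(tag,u,v):
    d=np.load(f'pics/{tag}.npz'); r=np.linalg.inv(d['K'])@[u,v,1.]; r=d['R']@[r[0],-r[1],-r[2]]
    return d['p'],r/np.linalg.norm(r)
def atz(tag,u,v,z):
    p,r=ray(tag,u,v); return p+r*(z-p[2])/r[2]
def tri(*obs):
    A=np.zeros((3,3));b=np.zeros(3)
    for o in obs:
        p,r=ray(*o);M=np.eye(3)-np.outer(r,r);A+=M;b+=M@p
    return np.linalg.solve(A,b)
def proj(tag,P):
    d=np.load(f'pics/{tag}.npz'); q=d['R'].T@(np.array(P)-d['p']); q=d['K']@[q[0],-q[1],-q[2]]; return q[:2]/q[2]
def crop(tag,x0,y0,x1,y1,f,out):
    im=cv2.imread(f'pics/{tag}.png')[y0:y1,x0:x1]; cv2.imwrite(f'pics/{out}.png',cv2.resize(im,None,fx=f,fy=f,interpolation=cv2.INTER_CUBIC))
E
python3 - <<'E'
from h import *
np.set_printoptions(precision=3,suppress=True)
for n in('scene','top'):
    c=snap(n,n+'0'); print({k:np.array(v).tolist() if not isinstance(v,dict) else v for k,v in c.items()})
a=cv2.imread('pics/scene0.png');b=cv2.imread('pics/top0.png')
s=ctrl.get_state();print(s,ctrl.hold_point_z)
E
```

```text
pics
{'intrinsics': [[389.69807331367974, 0.0, 252.975020132913], [0.0, 389.69807331367974, 196.63402142867784], [0.0, 0.0, 1.0]], 'position': [-0.08966967766809586, 0.6394904950332222, 0.5246800880193204], 'rotation': [-0.2304325394585687, 0.4426369494779527, 0.7589791209074519, -0.41823924940406926]}
{'intrinsics': [[434.7951720719259, 0.0, 251.7208670484748], [0.0, 434.7951720719259, 195.85778526212064], [0.0, 0.0, 1.0]], 'position': [0.40178823464492175, 0.19381735616704385, 1.0357211137080302], 'rotation': [0.06779121993758778, -0.053753018644019046, -0.6985303505026595, 0.7103311290607085]}
{'time_s': 0.1, 'joint_pos': array([-1.255,  0.213, -0.035,  1.324, -0.   ,  1.571]), 'qd': array([-0.001, -0.002, -0.   , -0.   , -0.001,  0.001]), 'joint_efforts': array([ -0.002, -68.725,  48.78 ,   0.012,  -0.   ,  -0.   ]), 'tool_pos': array([ 0.155, -0.475,  0.231]), 'eef_rot': array([ 0.988,  0.157, -0.   , -0.   ]), 'ft_force': array([-0.586, -0.515,  0.233]), 'moment': array([-0.   ,  0.059, -0.078]), 'finger_force': 0.0, 'finger_gap': 0.9929862839026001} 0.0187
```

View pics/scene0.png

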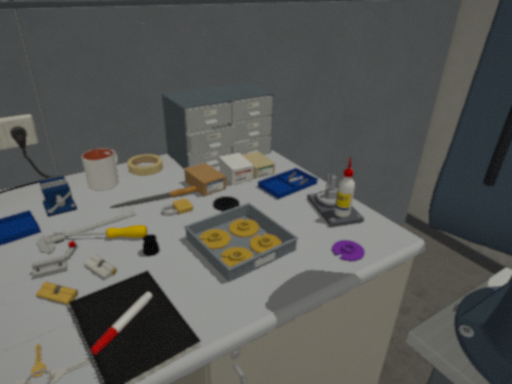

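View pics/top0.png

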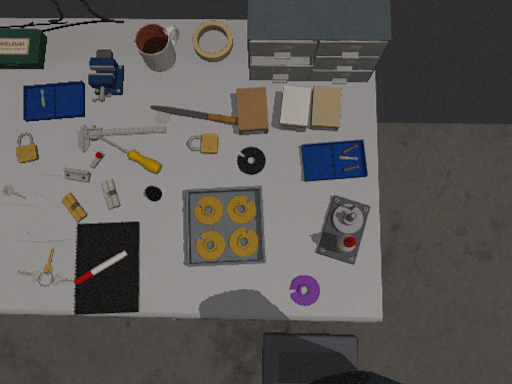

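Four brass wheels in the bin (about (209,210), (241,209), (210,245) and (243,241) in the top view). The fixture is at (346,228) with the bottle at its near end, and the tray at (334,160) with its empty half on the left. The camera rotation is a quaternion, so I'll fix the helper and enlarge the picture.

```bash
sed -i "s/R=c\['rotation'\]/R=Rotation.from_quat(c['rotation']).as_matrix()/; 1a from scipy.spatial.transform import Rotation\nnp.set_printoptions(precision=4,suppress=True)" h.py
python3 - <<'E'
from h import *
snap('scene','scene1');snap('top','top1')
crop('top1',180,130,380,270,4,'c1')
crop('scene1',170,140,390,290,3.6,'c2')
print(atz('top1',349,217,.09),atz('top1',349,242,.15))
E
```

```text
[0.5225 0.0012 0.09  ] [0.4639 0.0144 0.15  ]
```

View pics/c1.png

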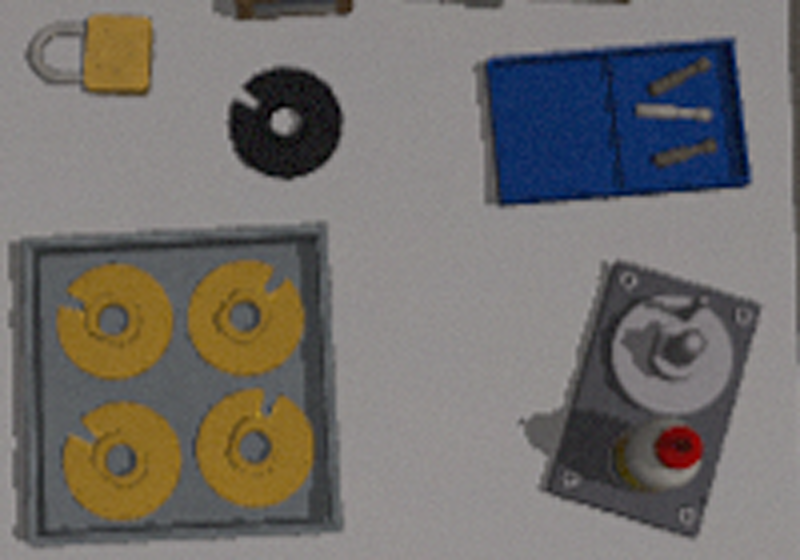

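View pics/c2.png

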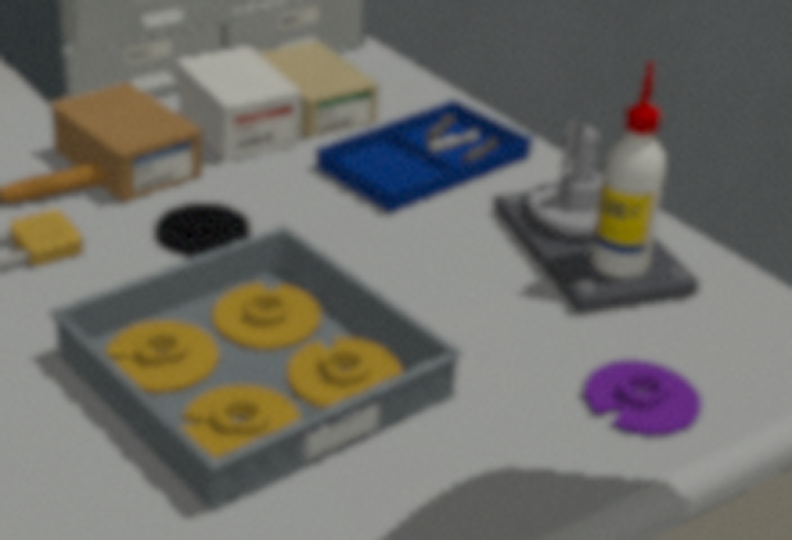

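```bash
cat >> h.py <<'E'
def T(x,y): return ('top1',180+(x+.5)/4-.5,130+(y+.5)/4-.5)
def S(x,y): return ('scene1',170+(x+.5)/3.6-.5,140+(y+.5)/3.6-.5)
E
python3 - <<'E'
from h import *
cs=[(611,262),(761,303),(696,537),(543,490)]
P=np.array([atz(*T(*c),.014) for c in cs]);print(P)
ex=(P[0]+P[1]-P[2]-P[3]);print('len',np.linalg.norm(ex)/2);ex/=np.linalg.norm(ex)
ctr=P.mean(0);print('yaw',np.degrees(np.arctan2(ex[1],ex[0])),'seat',ctr+ex*.0245,'pin',ctr+ex*.0495)
print('plate tri',tri(T(543,490),S(577,306)),tri(T(696,537),S(696,286)))
print('collar',tri(T(678,449),S(642,122)))
print('bottle foot',tri(T(650,465),S(620,225)))
tc=[(487,60),(735,40),(748,184),(499,205)]
Q=np.array([atz(*T(*c),.018) for c in tc]);print('tray',Q)
c=Q.mean(0);d=(Q[0]+Q[3]-Q[1]-Q[2]);d/=np.linalg.norm(d);print('bay',c+d*.037,d, 'len',np.linalg.norm(Q[0]-Q[1]),np.linalg.norm(Q[0]-Q[3]))
print('tray tri',tri(T(487,60),S(318,155)),tri(T(499,205),S(389,208)))
for w,s in zip([(115,319),(245,316),(121,460),(255,447)],[(267,307),(345,363),(160,347),(243,410)]):
    print('wheel',atz(*T(*w),.017),[tri(T(*w),S(*q)) for q in [s]])
E
```

```text
[[ 0.5839  0.024   0.014 ]
 [ 0.5606 -0.064   0.014 ]
 [ 0.4232 -0.0228  0.014 ]
 [ 0.4486  0.0653  0.014 ]]
len 0.14247189978788197
yaw -16.81877197855264 seat [ 0.5275 -0.0065  0.014 ] pin [ 0.5515 -0.0137  0.014 ]
plate tri [0.4477 0.0634 0.0083] [ 0.4232 -0.0242  0.0078]
collar [0.4655 0.0077 0.1214]
bottle foot [0.4638 0.0105 0.0455]
tray [[ 0.7062  0.0978  0.018 ]
 [ 0.7207 -0.0519  0.018 ]
 [ 0.6316 -0.0573  0.018 ]
 [ 0.6167  0.0908  0.018 ]]
bay [0.6652 0.0567 0.018 ] [-0.0982  0.9952  0.    ] len 0.15038866300005632 0.08979084485757959
tray tri [0.7072 0.0957 0.0106] [0.6193 0.0892 0.0046]
wheel [0.5446 0.3179 0.017 ] [array([0.5204, 0.2903, 0.0534])]
wheel [0.5476 0.2409 0.017 ] [array([ 0.5337,  0.2208, -0.0242])]
wheel [0.4616 0.3114 0.017 ] [array([0.4725, 0.328 , 0.056 ])]
wheel [0.4705 0.2333 0.017 ] [array([ 0.4897,  0.2588, -0.0287])]
```

```bash
cat >> h.py <<'E'
def goal(x=None,y=None,z=None,th=None):
    s=ctrl.get_state(); p=s['tool_pos']; R=Rotation.from_quat(s['eef_rot']).as_matrix()
    c=np.degrees(np.arctan2(R[1,0],R[0,0])); g=np.array([p[i] if v is None else v for i,v in enumerate((x,y,z))])
    t=R.T@(g-p)*100; tw=0 if th is None else -((th-c+180)%360-180)
    print('travel',t,'twist',round(tw,2),'| at',p,'th',round(c,2),'tilt',R[2,:2],'q1,6',s['joint_pos'][[0,5]],'gap',round(s['finger_gap']*8.54,2),'t',s['time_s'],'F',s['ft_force'])
E
python3 - <<'E'
from h import *
goal(.465,.009,.231,-17)
E
```

```text
travel [ 44.4795 -36.3931   0.0256] twist 35.09 | at [ 0.1552 -0.4751  0.231 ] th 18.09 tilt [-0.     -0.0007] q1,6 [-1.255   1.5708] gap 8.53 t 0.2 F [0.7607 0.7536 0.0544]
```

```bash
python3 -m inch '[{"fingers":8.5,"travel":[2.8,-2.3,0],"twist":0},{"fingers":8.5,"travel":[2.8,-2.3,0],"twist":0},{"fingers":8.5,"travel":[2.8,-2.3,0],"twist":0},{"fingers":8.5,"travel":[2.8,-2.3,0],"twist":0},{"fingers":8.5,"travel":[2.8,-2.3,0],"twist":0},{"fingers":8.5,"travel":[2.8,-2.3,0],"twist":0},{"fingers":8.5,"travel":[2.8,-2.3,0],"twist":0},{"fingers":8.5,"travel":[2.8,-2.3,0],"twist":0}]'
python3 -m inch '[{"fingers":8.5,"travel":[2.8,-2.3,0],"twist":0},{"fingers":8.5,"travel":[2.8,-2.3,0],"twist":0},{"fingers":8.5,"travel":[2.8,-2.3,0],"twist":0},{"fingers":8.5,"travel":[0,0,0],"twist":9},{"fingers":8.5,"travel":[0,0,0],"twist":9},{"fingers":8.5,"travel":[0,0,0],"twist":9},{"fingers":8.5,"travel":[0,0,0],"twist":8},{"fingers":8.5,"travel":[0,0,0],"twist":0}]'
python3 - <<'E'
from h import *
goal(.465,.009,.231,-17); snap('wrist','w1')
d=np.load('pics/w1.npz');print(d['p'],d['R'],d['K'])
E
```

```text
time_s: 1.2
tool_pos: [0.3115, -0.2297, 0.2313]
eef_rot: [0.988, 0.157, 0.0, 0.0]
ft_force: [0.2, -0.2, 0.2]
finger_gap: 0.992
finger_force: 0.0
time_s: 2.2
tool_pos: [0.3694, -0.1391, 0.2312]
eef_rot: [0.989, -0.147, -0.0, -0.0]
ft_force: [-0.1, -0.1, 0.7]
finger_gap: 0.994
finger_force: 0.0
travel [  4.8535 -16.9426   0.0241] twist 0.14 | at [ 0.3694 -0.1391  0.2312] th -16.86 tilt [-0.0002 -0.0001] q1,6 [-0.3601  3.0758] gap 8.49 t 2.2 F [-0.1341 -0.0642  0.6565]
[ 0.4342 -0.159   0.3738] [[-0.2898  0.9212  0.2594]
 [-0.9571 -0.2789 -0.0789]
 [-0.0003 -0.2712  0.9625]] [[280.8526   0.     252.1543]
 [  0.     280.8526 191.3229]
 [  0.       0.       1.    ]]
```

View pics/w1.png

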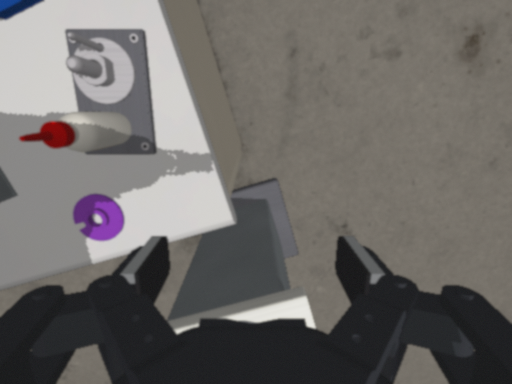

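The wrist view shows the bottle's collar at (62,134) and the spout tip at (22,139). Here q6 is near its limit, so I'll use the half-turned grasp (th=163).

```bash
python3 - <<'E'
from h import *
print('collar',tri(T(679,448),('w1',62,134)),tri(T(679,448),('w1',62,134),S(642,120)),'tip',atz('w1',22,139,.164))
print('foot', atz('w1',118,122,.06))
goal(.465,.009,.20,-17)
E
python3 -m inch '[{"fingers":8.5,"travel":[0.9,-3,0],"twist":0},{"fingers":8.5,"travel":[0.9,-3,0],"twist":0},{"fingers":8.5,"travel":[0,0,0],"twist":-10},{"fingers":8.5,"travel":[0,0,0],"twist":-10},{"fingers":8.5,"travel":[0,0,0],"twist":-10},{"fingers":8.5,"travel":[0,0,0],"twist":-10},{"fingers":8.5,"travel":[0,0,0],"twist":-10},{"fingers":8.5,"travel":[0,0,0],"twist":-10}]'
python3 -m inch '[{"fingers":8.5,"travel":[0,0,0],"twist":-10},{"fingers":8.5,"travel":[0,0,0],"twist":-10},{"fingers":8.5,"travel":[0,0,0],"twist":-10},{"fingers":8.5,"travel":[0,0,0],"twist":-10},{"fingers":8.5,"travel":[0,0,0],"twist":-10},{"fingers":8.5,"travel":[0,0,0],"twist":-10},{"fingers":8.5,"travel":[0,0,0],"twist":-10},{"fingers":8.5,"travel":[0,0,0],"twist":-10}]'
python3 -m inch '[{"fingers":8.5,"travel":[0,0,0],"twist":-10},{"fingers":8.5,"travel":[0,0,0],"twist":-10},{"fingers":8.5,"travel":[0,0,0],"twist":-10},{"fingers":8.5,"travel":[0,0,0],"twist":-10},{"fingers":5.5,"travel":[0,0,0],"twist":0},{"fingers":5.5,"travel":[0,0,0],"twist":0}]'
python3 - <<'E'
from h import *
goal(.465,.009,.231,163); snap('wrist','w2')
E
```

```text
collar [0.466  0.0077 0.1205] [0.4658 0.0072 0.1221] tip [0.4652 0.009  0.164 ]
foot [ 0.4666 -0.0166  0.06  ]
travel [  4.8929 -16.9356   3.1246] twist 0.27 | at [ 0.3694 -0.1391  0.2313] th -16.73 tilt [-0.0002 -0.    ] q1,6 [-0.3601  3.0734] gap 8.48 t 2.25 F [ 0.7053 -0.3894  0.3974]
time_s: 3.25
tool_pos: [0.3988, -0.1063, 0.2313]
eef_rot: [0.924, 0.382, 0.005, -0.007]
ft_force: [0.2, 0.2, 1.1]
finger_gap: 0.994
finger_force: 0.0
time_s: 4.25
tool_pos: [0.3988, -0.1063, 0.2313]
eef_rot: [0.463, 0.887, 0.008, -0.002]
ft_force: [0.6, -0.2, -0.2]
finger_gap: 1.002
finger_force: 0.0
time_s: 5.0
tool_pos: [0.3987, -0.1062, 0.2313]
eef_rot: [0.137, 0.991, 0.008, 0.001]
ft_force: [0.7, 0.0, 0.4]
finger_gap: 0.645
finger_force: 0.0
travel [-3.2502 12.8824  0.2483] twist 1.23 | at [ 0.3987 -0.1062  0.2313] th 164.23 tilt [0.0003 0.0169] q1,6 [-0.2731  0.002 ] gap 5.51 t 5.0 F [0.669  0.0401 0.4294]
```

View pics/w2.png

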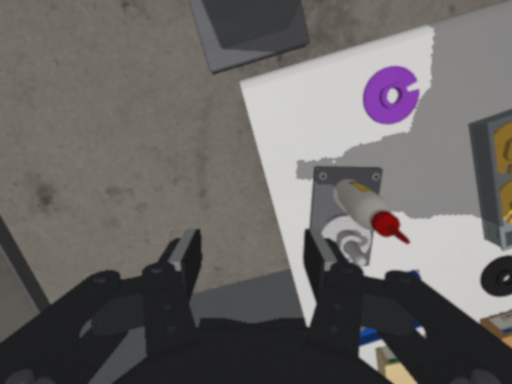

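The move ran into joint 6's limit, which left the tool with a ~1° tilt. In w2 the collar is at (386,224).

```bash
python3 - <<'E'
from h import *
print('collar',tri(('w1',62,134),('w2',386,224)),tri(T(679,448),('w1',62,134),('w2',386,224)),'tip',tri(('w1',22,139),('w2',408,241)))
print(ctrl.get_state()['joint_pos'])
goal(.465,.0077,.231,163)
E
```

```text
collar [0.4662 0.0088 0.1225] [0.4662 0.0084 0.1231] tip [0.4654 0.0096 0.1636]
[-0.2731  0.0336 -0.2406  1.2968  0.0168  0.0016]
travel [-3.2949 12.7547  0.2507] twist 1.26 | at [ 0.3987 -0.1062  0.2314] th 164.26 tilt [0.0002 0.0168] q1,6 [-0.2731  0.0016] gap 5.54 t 5.05 F [-0.3771  0.1905  0.4367]
```

```bash
python3 -m inch '[{"fingers":5.5,"travel":[-0.7,2.6,0],"twist":0},{"fingers":5.5,"travel":[-0.7,2.6,0],"twist":0},{"fingers":5.5,"travel":[-0.7,2.6,0],"twist":0},{"fingers":5.5,"travel":[-0.7,2.6,0],"twist":0},{"fingers":5.5,"travel":[-0.6,2.5,0],"twist":1.3},{"fingers":5.5,"travel":[0,0,0],"twist":0}]' 30
python3 - <<'E'
from h import *
goal(.466,.0085,.118,163)
E
```

```text
time_s: 5.8
tool_pos: [0.4665, 0.0101, 0.2333]
eef_rot: [0.147, 0.989, 0.008, 0.001]
ft_force: [-0.9, 0.4, 0.1]
finger_gap: 0.641
finger_force: 0.0
travel [-0.0068 -0.3579 11.5269] twist 0.12 | at [0.4665 0.0101 0.2333] th 163.12 tilt [0.0008 0.0168] q1,6 [0.0106 0.3052] gap 5.48 t 5.8 F [-0.9173  0.4047  0.0933]
```

```bash
python3 -m inch '[{"fingers":5.5,"travel":[0,-0.36,2.5],"twist":0},{"fingers":5.5,"travel":[0,0,3],"twist":0},{"fingers":5.5,"travel":[0,0,3],"twist":0},{"fingers":5.5,"travel":[0,0,2],"twist":0},{"fingers":5.5,"travel":[0,0,1],"twist":0},{"fingers":4,"travel":[0,0,0],"twist":0},{"fingers":3.2,"travel":[0,0,0],"twist":0},{"fingers":3.2,"travel":[0,0,0],"twist":0}]' 30
python3 - <<'E'
from h import *
goal(.466,.0085,.118,163); snap('wrist','w3')
E
```

```text
time_s: 6.8
tool_pos: [0.4659, 0.0074, 0.1191]
eef_rot: [0.147, 0.989, 0.008, 0.001]
ft_force: [-0.1, 0.9, 0.7]
finger_gap: 0.377
finger_force: 3.7
travel [0.02   0.1085 0.1131] twist 0.11 | at [0.4659 0.0074 0.1191] th 163.11 tilt [-0.0004  0.017 ] q1,6 [0.0049 0.2997] gap 3.22 t 6.8 F [-0.0919  0.9046  0.6621]
```

View pics/w3.png

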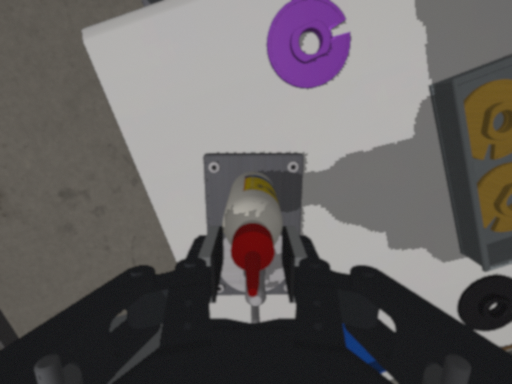

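The red collar at (252,245) sits midway between the fingertips (about 215 and 290), so I'll close and lift.

```bash
python3 -m inch '[{"fingers":1.5,"travel":[0,0,0],"twist":0},{"fingers":1.5,"travel":[0,0,0],"twist":0},{"fingers":1.5,"travel":[0,0,0],"twist":0},{"fingers":1.5,"travel":[0,0,0],"twist":0}]' 40
python3 -m inch '[{"fingers":1.5,"travel":[0,0,-0.5],"twist":0},{"fingers":1.5,"travel":[0,0,-1.5],"twist":0},{"fingers":1.5,"travel":[0,0,-3],"twist":0},{"fingers":1.5,"travel":[0,0,-3],"twist":0},{"fingers":1.5,"travel":[0,0,-2],"twist":0},{"fingers":1.5,"travel":[0,0,0],"twist":0}]'
python3 - <<'E'
from h import *
goal(.664,.0555,.218,163); 
E
```

```text
time_s: 7.35
tool_pos: [0.4661, 0.0075, 0.1192]
eef_rot: [0.147, 0.989, 0.008, 0.002]
ft_force: [-0.2, 0.5, 5.4]
finger_gap: 0.36
finger_force: 39.0
time_s: 8.1
tool_pos: [0.4659, 0.0058, 0.2203]
eef_rot: [0.147, 0.989, 0.009, 0.002]
ft_force: [0.4, -0.7, -0.7]
finger_gap: 0.361
finger_force: 39.7
travel [-17.5112  10.5026   0.4562] twist 0.12 | at [0.4659 0.0058 0.2203] th 163.12 tilt [-0.0024  0.0176] q1,6 [0.0015 0.2962] gap 3.08 t 8.1 F [ 0.4008 -0.7293 -0.7205]
```

```bash
python3 - <<'E'
from h import *
snap('wrist','w4');snap('scene','s4')
a=cv2.imread('pics/w4.png')[120:384,150:400];b=cv2.imread('pics/s4.png')[60:324,260:460]
cv2.imwrite('pics/c4.png',cv2.resize(np.hstack([a,b]),None,fx=1.7,fy=1.7))
E
```

```text
(no output)
```

View pics/c4.png

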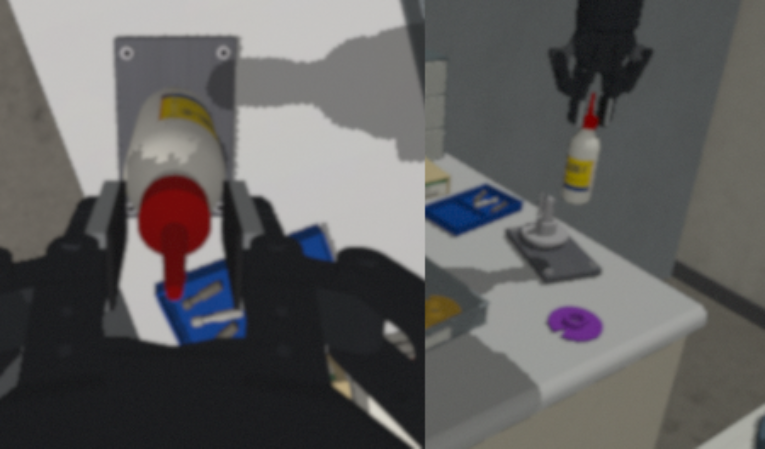

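The bottle is held and hanging upright, with the tray clear below. Carrying it over.

```bash
python3 -m inch '[{"fingers":1.5,"travel":[-1.4,0.9,0],"twist":0},{"fingers":1.5,"travel":[-2.3,1.4,0],"twist":0},{"fingers":1.5,"travel":[-2.8,1.6,0],"twist":0},{"fingers":1.5,"travel":[-2.8,1.7,0],"twist":0},{"fingers":1.5,"travel":[-2.8,1.7,0],"twist":0},{"fingers":1.5,"travel":[-2.3,1.4,0],"twist":0},{"fingers":1.5,"travel":[-1.8,1.0,0],"twist":0},{"fingers":1.5,"travel":[-1.3,0.8,0],"twist":0}]'
python3 -m inch '[{"fingers":1.5,"travel":[0,0,1.5],"twist":0},{"fingers":1.5,"travel":[0,0,2.5],"twist":0},{"fingers":1.5,"travel":[0,0,2.5],"twist":0},{"fingers":1.5,"travel":[0,0,1.5],"twist":0},{"fingers":1.5,"travel":[0,0,1],"twist":0},{"fingers":1.5,"travel":[0,0,0],"twist":0}]'
python3 - <<'E'
from h import *
goal(.664,.0555,.109,163); snap('scene','s5');snap('top','t5')
a=cv2.imread('pics/s5.png')[60:260,230:430];b=cv2.imread('pics/t5.png')[80:280,270:400]
cv2.imwrite('pics/c5.png',cv2.resize(np.hstack([a,b]),None,fx=2.3,fy=2.3))
E
```

```text
time_s: 9.2
tool_pos: [0.6633, 0.0556, 0.2185]
eef_rot: [0.147, 0.989, 0.008, -0.0]
ft_force: [1.1, 0.1, -1.0]
finger_gap: 0.355
finger_force: 39.7
time_s: 9.95
tool_pos: [0.6631, 0.0569, 0.1297]
eef_rot: [0.147, 0.989, 0.008, 0.001]
ft_force: [0.0, 0.6, -0.9]
finger_gap: 0.362
finger_force: 39.7
travel [-0.1264 -0.1433  2.0684] twist 0.12 | at [0.6631 0.0569 0.1297] th 163.12 tilt [0.0013 0.0164] q1,6 [0.0781 0.3728] gap 3.09 t 9.95 F [ 0.0464  0.5942 -0.8576]
```

View pics/c5.png

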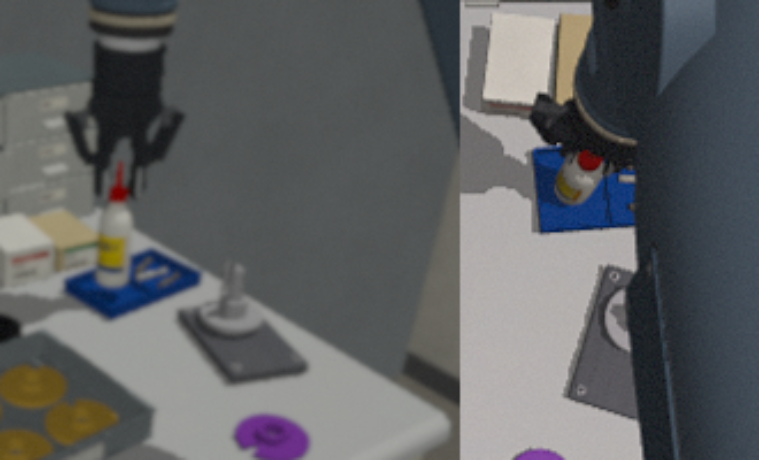

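The bottle is over the middle of the empty half. Lowering it gently.

```bash
python3 -m inch '[{"fingers":1.5,"travel":[0,0,0.8],"twist":0},{"fingers":1.5,"travel":[0,0,0.6],"twist":0},{"fingers":1.5,"travel":[0,0,0.3],"twist":0},{"fingers":1.5,"travel":[0,0,0.2],"twist":0},{"fingers":1.5,"travel":[0,0,0],"twist":0}]'
python3 -m inch '[{"fingers":1.5,"travel":[0,0,0.1],"twist":0},{"fingers":1.5,"travel":[0,0,0],"twist":0}]'
```

```text
time_s: 10.68
tool_pos: [0.6634, 0.0572, 0.1111]
eef_rot: [0.147, 0.989, 0.008, 0.001]
ft_force: [0.5, 0.9, -0.7]
finger_gap: 0.359
finger_force: 39.7
time_s: 10.92
tool_pos: [0.6635, 0.0572, 0.1102]
eef_rot: [0.147, 0.989, 0.008, 0.001]
ft_force: [0.3, -0.3, -0.6]
finger_gap: 0.357
finger_force: 39.7
```

```bash
python3 -m inch '[{"fingers":1.5,"travel":[0,0,0.1],"twist":0},{"fingers":1.5,"travel":[0,0,0.1],"twist":0},{"fingers":1.5,"travel":[0,0,0],"twist":0}]'
python3 -m inch '[{"fingers":1.5,"travel":[0,0,0.1],"twist":0},{"fingers":1.5,"travel":[0,0,0],"twist":0}]'
```

```text
time_s: 11.3
tool_pos: [0.6636, 0.0573, 0.1084]
eef_rot: [0.147, 0.989, 0.008, 0.001]
ft_force: [0.2, 0.8, 1.3]
finger_gap: 0.355
finger_force: 39.9
time_s: 11.55
tool_pos: [0.6641, 0.0574, 0.1082]
eef_rot: [0.147, 0.989, 0.009, 0.002]
ft_force: [-0.4, 1.0, 9.5]
finger_gap: 0.358
finger_force: 40.4
```

Contact made. I'll ease off, open, rise clear and check that it stands.

```bash
python3 -m inch '[{"fingers":1.5,"travel":[0,0,-0.1],"twist":0},{"fingers":3.4,"travel":[0,0,0],"twist":0},{"fingers":3.8,"travel":[0,0,0],"twist":0},{"fingers":5.5,"travel":[0,0,0],"twist":0},{"fingers":5.5,"travel":[0,0,0],"twist":0},{"fingers":5.5,"travel":[0,0,0],"twist":0}]'
python3 -m inch '[{"fingers":5.5,"travel":[0,0,-1.5],"twist":0},{"fingers":5.5,"travel":[0,0,-3],"twist":0},{"fingers":5.5,"travel":[0,0,-3],"twist":0},{"fingers":5.5,"travel":[0,0,-1],"twist":0},{"fingers":5.5,"travel":[3,0,0],"twist":0},{"fingers":5.5,"travel":[4,0,0],"twist":0},{"fingers":5.5,"travel":[4,-1,0],"twist":0},{"fingers":5.5,"travel":[0,0,0],"twist":0}]'
python3 - <<'E'
from h import *
goal(.527,-.0065,.16,163); snap('wrist','w6')
E
```

```text
time_s: 12.3
tool_pos: [0.6634, 0.0572, 0.1081]
eef_rot: [0.147, 0.989, 0.008, 0.001]
ft_force: [-0.5, -0.7, 0.4]
finger_gap: 0.649
finger_force: 0.0
time_s: 13.3
tool_pos: [0.5524, 0.0784, 0.1933]
eef_rot: [0.146, 0.989, 0.008, 0.0]
ft_force: [1.2, 0.1, -0.1]
finger_gap: 0.645
finger_force: 0.0
travel [-0.0352 -8.9176  3.1817] twist 0.16 | at [0.5524 0.0784 0.1933] th 163.16 tilt [0.0016 0.0163] q1,6 [0.1323 0.4263] gap 5.5 t 13.3 F [ 1.2094  0.1287 -0.0685]
```

View pics/w6.png

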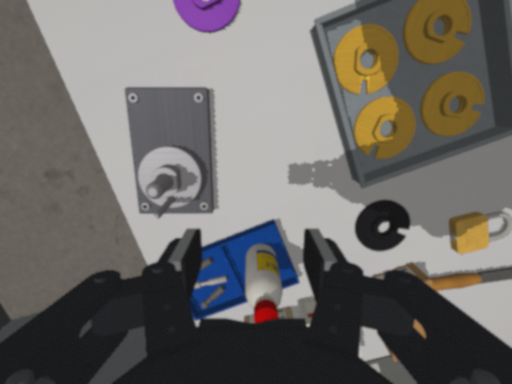

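The bottle stands upright in the bay. Fixture plate corners in this view are (126,87), (209,86), (213,212) and (138,213), the post tip is (155,187), and the wheels are clear too.

```bash
python3 - <<'E'
from h import *
for cs,f in [([(611,262),(761,303),(696,537),(543,490)],lambda c:atz(*T(*c),.014)),([(213,212),(138,213),(126,87),(209,86)],lambda c:atz('w6',*c,.014))]:
    P=np.array([f(c) for c in cs]); ex=(P[0]+P[1]-P[2]-P[3]);L=np.linalg.norm(ex)/2;ex/=np.linalg.norm(ex)
    c=P.mean(0);print(L,'yaw',np.degrees(np.arctan2(ex[1],ex[0])),'seat',c+ex*.0245)
print('post tip',tri(T(694,342),('w6',153,188)),'cap disc centre',atz('w6',171,177,.028))
for q in [(155,187),(171,177)]: pass
s=[.528,-.0065];print(proj('w6',[*s,.086]),proj('w6',[*s,.028]),proj('top1',[*s,.086]))
cv2.imwrite('pics/c6.png',cv2.resize(cv2.imread('pics/w6.png')[75:225,110:250],None,fx=4,fy=4,interpolation=cv2.INTER_CUBIC))
E
```

```text
0.14247189978788197 yaw -16.81877197855264 seat [ 0.5275 -0.0065  0.014 ]
0.1433823384667337 yaw -17.6071105383687 seat [ 0.5263 -0.007   0.014 ]
post tip [ 0.5275 -0.0119  0.0716] cap disc centre [ 0.5267 -0.0059  0.028 ]
[154.4224 192.4202] [170.9379 178.2542] [352.1027 214.7699]
```

View pics/c6.png

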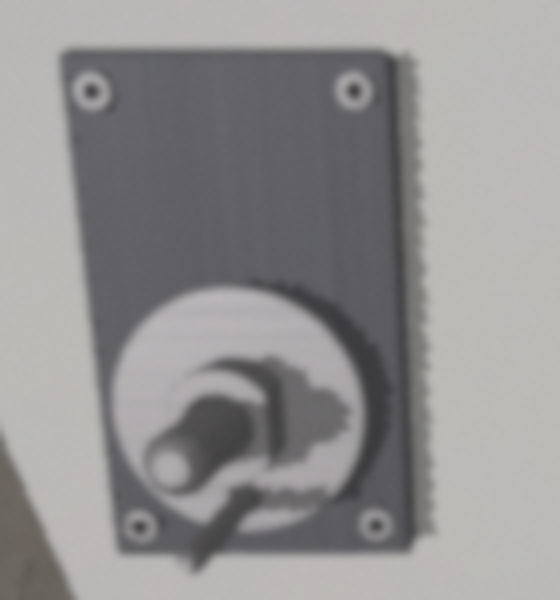

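```bash
python3 - <<'E'
from h import *
a=atz('w6',152.7,192.6,.086);b=atz('w6',158.4,214.6,.082);print(a,b,np.linalg.norm(a-b)*1e3,np.degrees(np.arctan2(*(b-a)[1::-1])))
print('top post',atz(*T(690,346),.086),atz(*T(707,302),.082))
print('cap disc w6',atz('w6',110+240/4,75+408/4,.028),'cap top1',atz(*T(673,354),.028))
print('setdown',atz(*T(435,410),0), 'bin corners',[atz(*T(*c),.034) for c in [(20,240),(327,224),(341,528),(18,545)]])
goal(.527,-.0068,.14,162.8)
E
```

```text
[ 0.5277 -0.0081  0.086 ] [ 0.5503 -0.0129  0.082 ] 23.430679414235826 -11.99830900272884
top post [ 0.525  -0.0065  0.086 ] [ 0.5502 -0.0172  0.082 ]
cap disc w6 [ 0.5264 -0.007   0.028 ] cap top1 [ 0.5277 -0.0088  0.028 ]
setdown [0.4954 0.1273 0.    ] bin corners [array([0.5882, 0.3734, 0.034 ]), array([0.6005, 0.1932, 0.034 ]), array([0.4242, 0.1826, 0.034 ]), array([0.4113, 0.3667, 0.034 ])]
travel [ 0.1248 -9.0277  5.1927] twist 0.35 | at [0.5541 0.0784 0.1934] th 163.15 tilt [0.0003 0.0168] q1,6 [0.1318 0.426 ] gap 5.48 t 13.35 F [ 0.2497 -0.3209  1.907 ]
```

```bash
python3 -m inch '[{"fingers":5.5,"travel":[0,-2.2,0.6],"twist":0},{"fingers":5.5,"travel":[0.1,-2.4,1],"twist":0},{"fingers":5.5,"travel":[0,-2.4,1.2],"twist":0},{"fingers":5.5,"travel":[0,-2,1.2],"twist":0},{"fingers":5.5,"travel":[0,0,1],"twist":0.4},{"fingers":5.5,"travel":[0,0,0],"twist":0}]'
python3 - <<'E'
from h import *
snap('wrist','w7'); goal(.5268,-.0072,.033,162.8)
for s in ([.5268,-.0072],): print(proj('w7',[*s,.086]),proj('w7',[s[0]+.0239,s[1]-.0074,.082]))
cv2.imwrite('pics/c7.png',cv2.resize(cv2.imread('pics/w7.png')[150:350,150:360],None,fx=3.7,fy=2.9,interpolation=cv2.INTER_CUBIC))
E
```

```text
time_s: 14.1
tool_pos: [0.5283, -0.0064, 0.1409]
eef_rot: [0.15, 0.989, 0.008, 0.0]
ft_force: [0.0, 0.3, -0.7]
finger_gap: 0.643
finger_force: 0.0
travel [ 0.1261 -0.3213 10.8394] twist -0.06 | at [ 0.5285 -0.0063  0.1414] th 162.74 tilt [0.001  0.0168] q1,6 [-0.0216  0.2797] gap 5.52 t 14.15 F [-0.7744  0.0826  0.2318]
[249.6759 207.9351] [249.7552 236.6281]
```

View pics/c7.png

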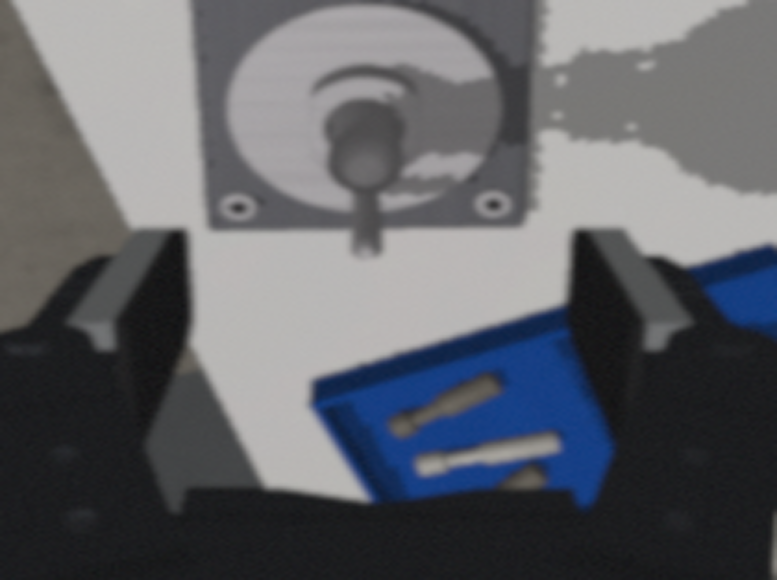

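The post tip is at (249.5,207) and the pin at (249,234), within 1 px and 3 px of the prediction, so the seat is (0.5265,-0.0073). Going down to grip the cap's hub.

```bash
python3 -m inch '[{"fingers":5.5,"travel":[0.13,-0.32,2],"twist":0},{"fingers":5.5,"travel":[0,0,2.5],"twist":0},{"fingers":5.5,"travel":[0,0,2.5],"twist":0},{"fingers":5.5,"travel":[0,0,2],"twist":0},{"fingers":5.5,"travel":[0,0,1],"twist":0},{"fingers":5.5,"travel":[0,0,0.8],"twist":0},{"fingers":5.5,"travel":[0,0,0],"twist":0}]'
python3 -m inch '[{"fingers":3.5,"travel":[0,0,0],"twist":0},{"fingers":1.5,"travel":[0,0,0],"twist":0},{"fingers":1.5,"travel":[0,0,0],"twist":0},{"fingers":1.5,"travel":[0,0,0],"twist":0},{"fingers":1.5,"travel":[0,0,0],"twist":0}]' 40
python3 - <<'E'
from h import *
goal(.5265,-.0073,.033,162.8)
E
```

```text
time_s: 15.02
tool_pos: [0.5264, -0.0075, 0.0335]
eef_rot: [0.15, 0.989, 0.008, 0.001]
ft_force: [-0.1, -0.2, -1.0]
finger_gap: 0.65
finger_force: 0.0
time_s: 15.65
tool_pos: [0.5268, -0.0078, 0.0343]
eef_rot: [0.15, 0.989, 0.008, 0.001]
ft_force: [-1.1, -0.9, 6.3]
finger_gap: 0.292
finger_force: 39.5
travel [0.0402 0.0349 0.128 ] twist -0.09 | at [ 0.5268 -0.0078  0.0343] th 162.71 tilt [-0.0005  0.0169] q1,6 [-0.0244  0.2773] gap 2.49 t 15.65 F [-1.1253 -0.8728  6.3265]
```

```bash
python3 -m inch '[{"fingers":1.5,"travel":[0,0.01,-0.5],"twist":0},{"fingers":1.5,"travel":[0,0.02,-1],"twist":0},{"fingers":1.5,"travel":[0,0.03,-2],"twist":0},{"fingers":1.5,"travel":[0,0.03,-2],"twist":0},{"fingers":1.5,"travel":[0,0.03,-2],"twist":0},{"fingers":1.5,"travel":[0,0.03,-2],"twist":0},{"fingers":1.5,"travel":[0,0,-1],"twist":0},{"fingers":1.5,"travel":[0,0,0],"twist":0}]'
python3 - <<'E'
from h import *
goal(.495,.125,.015,163)
E
```

```text
time_s: 16.65
tool_pos: [0.5267, -0.0079, 0.1391]
eef_rot: [0.15, 0.989, 0.008, 0.001]
ft_force: [-0.7, 0.5, -2.5]
finger_gap: 0.293
finger_force: 39.9
travel [ 6.9802 11.5407 12.6014] twist -0.28 | at [ 0.5267 -0.0079  0.1391] th 162.72 tilt [-0.0004  0.017 ] q1,6 [-0.0248  0.2768] gap 2.5 t 16.65 F [-0.6947  0.4618 -2.4561]
```

```bash
python3 -m inch '[{"fingers":1.5,"travel":[1.4,2.3,0],"twist":0},{"fingers":1.5,"travel":[1.4,2.3,0],"twist":0},{"fingers":1.5,"travel":[1.4,2.3,1],"twist":0},{"fingers":1.5,"travel":[1.4,2.3,1.5],"twist":0},{"fingers":1.5,"travel":[1.4,2.3,2],"twist":0},{"fingers":1.5,"travel":[0,0,3],"twist":0},{"fingers":1.5,"travel":[0,0,3],"twist":0},{"fingers":1.5,"travel":[0,0,1],"twist":0}]'
python3 -m inch '[{"fingers":1.5,"travel":[0,0,0.5],"twist":0},{"fingers":1.5,"travel":[0,0,0.2],"twist":0},{"fingers":1.5,"travel":[0,0,0.2],"twist":0},{"fingers":1.5,"travel":[0,0,0.1],"twist":0},{"fingers":1.5,"travel":[0,0,0],"twist":0}]'
```

```text
time_s: 17.65
tool_pos: [0.4925, 0.1242, 0.0235]
eef_rot: [0.15, 0.989, 0.008, -0.001]
ft_force: [0.1, -1.6, -2.3]
finger_gap: 0.294
finger_force: 39.8
time_s: 18.27
tool_pos: [0.4943, 0.1247, 0.0157]
eef_rot: [0.15, 0.989, 0.008, 0.001]
ft_force: [-0.5, 0.1, -2.2]
finger_gap: 0.29
finger_force: 39.9
```

```bash
python3 -m inch '[{"fingers":1.5,"travel":[0,0,0.2],"twist":0},{"fingers":1.5,"travel":[0,0,0.1],"twist":0},{"fingers":1.5,"travel":[0,0,0],"twist":0}]'
python3 -m inch '[{"fingers":2.8,"travel":[0,0,0],"twist":0},{"fingers":4,"travel":[0,0,0],"twist":0},{"fingers":4,"travel":[0,0,0],"twist":0}]'
python3 - <<'E'
from h import *
goal()
E
python3 -m inch '[{"fingers":4.5,"travel":[0,0,-2],"twist":0},{"fingers":4.5,"travel":[0,0,-4],"twist":0},{"fingers":4.5,"travel":[0,0,-5],"twist":0},{"fingers":4.5,"travel":[0,0,-5],"twist":0},{"fingers":4.5,"travel":[3,0,-4],"twist":0},{"fingers":4.5,"travel":[3,2,0],"twist":0},{"fingers":4.5,"travel":[2,4,0],"twist":0},{"fingers":4.5,"travel":[0,4,0],"twist":0}]'
python3 -m inch '[{"fingers":4.5,"travel":[0,4,0],"twist":0},{"fingers":4.5,"travel":[0,2,0],"twist":0},{"fingers":4.5,"travel":[0,0,0],"twist":0}]'
python3 - <<'E'
from h import *
goal(); snap('wrist','w8')
for p in [(.5446,.3179,.017),(.5476,.2409,.017),(.4616,.3114,.017),(.4705,.2333,.017)]: print(proj('w8',p))
im=np.load('pics/w8.npz')['im'];h=cv2.cvtColor(im,cv2.COLOR_RGB2HSV);print([h[tuple(proj('w8',p)[::-1].astype(int)+np.array([0,14]))] if 0<proj('w8',p)[0]<490 and 0<proj('w8',p)[1]<383 else None for p in [(.5446,.3179,.017),(.4705,.2333,.017)]])
E
```

```text
time_s: 18.65
tool_pos: [0.4942, 0.1247, 0.0124]
eef_rot: [0.15, 0.989, 0.008, 0.001]
ft_force: [-0.3, -0.5, -1.9]
finger_gap: 0.292
finger_force: 39.9
time_s: 19.02
tool_pos: [0.4943, 0.1248, 0.0125]
eef_rot: [0.15, 0.989, 0.008, 0.001]
ft_force: [0.1, -0.4, 1.0]
finger_gap: 0.468
finger_force: 0.0
travel [0. 0. 0.] twist 0 | at [0.4943 0.1248 0.0125] th 162.72 tilt [0.0005 0.0168] q1,6 [0.2381 0.5397] gap 4.0 t 19.025 F [ 0.0662 -0.4233  1.0445]
time_s: 20.02
tool_pos: [0.4459, 0.2421, 0.2149]
eef_rot: [0.15, 0.989, 0.009, 0.001]
ft_force: [0.9, -0.2, 0.1]
finger_gap: 0.522
finger_force: 0.0
time_s: 20.4
tool_pos: [0.4645, 0.2989, 0.2147]
eef_rot: [0.15, 0.989, 0.008, 0.001]
ft_force: [-0.2, -1.3, -0.1]
finger_gap: 0.526
finger_force: 0.0
travel [0. 0. 0.] twist 0 | at [0.4645 0.2989 0.2147] th 162.8 tilt [0.001  0.0163] q1,6 [0.5653 0.8656] gap 4.49 t 20.4 F [-0.1896 -1.2542 -0.1213]
[281.8826 224.3605]
[226.5614 242.7187]
[258.7    165.8491]
[201.1755 190.8843]
[array([ 21, 180, 171], dtype=uint8), array([ 21, 178, 149], dtype=uint8)]
```

View pics/w8.png

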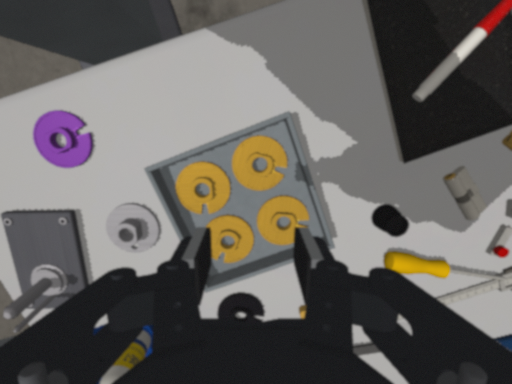

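All four wheels are visible, with gates open. I'll write a detector that rectifies the rim plane and fits a circle and gate direction.

```bash
cat >> h.py <<'E'
def wheels(tag,z=.0096,box=(.38,.63,.16,.40),hue=(15,28),smin=90):
    d=np.load(f'pics/{tag}.npz'); s=2000.; x0,x1,y0,y1=box
    c=np.array([(x0,y0),(x1,y0),(x1,y1),(x0,y1)],np.float32); uv=np.array([proj(tag,[*q,z]) for q in c],np.float32)
    g=((c-[x0,y0])*s).astype(np.float32); n=(int((x1-x0)*s),int((y1-y0)*s))
    im=cv2.warpPerspective(d['im'],cv2.getPerspectiveTransform(uv,g),n); h=cv2.cvtColor(im,cv2.COLOR_RGB2HSV)
    m=cv2.inRange(h,(hue[0],smin,40),(hue[1],255,255)); m=cv2.morphologyEx(m,cv2.MORPH_OPEN,np.ones((5,5)))
    k,lab,st,_=cv2.connectedComponentsWithStats(m); out=[]
    for i in range(1,k):
        if st[i,4]<5000: continue
        mm=(lab==i).astype(np.uint8); ct=max(cv2.findContours(mm,0,1)[0],key=cv2.contourArea)
        p=cv2.convexHull(ct)[:,0].astype(float)
        hull=np.zeros_like(mm); cv2.fillConvexPoly(hull,p.astype(np.int32),1)
        (cx,cy),r=cv2.minEnclosingCircle(p.astype(np.float32)); M=cv2.moments(hull,True); cm=np.array([M['m10'],M['m01']])/M['m00']
        a=np.radians(np.arange(0,360,.5)); rr=np.arange(25,33.1,.5)/1000*s
        X=(cm[0]+np.outer(rr,np.cos(a))).round().astype(int).clip(0,n[0]-1);Y=(cm[1]+np.outer(rr,np.sin(a))).round().astype(int).clip(0,n[1]-1)
        miss=1-mm[Y,X]; w=miss.mean(0); v=(w*np.exp(1j*a)).sum(); ga=np.angle(v)
        sel=np.abs(np.angle(np.exp(1j*(a-ga))))<np.radians(20); ga=np.angle((w[sel]*np.exp(1j*a[sel])).sum())
        out.append([cm[0]/s+x0,cm[1]/s+y0,np.sqrt(hull.sum()/np.pi)/s*1e3,r/s*1e3,np.degrees(ga),abs(v)/w.sum(),miss.mean()])
    return np.array(sorted(out,key=lambda o:-o[1]))
E
python3 - <<'E'
from h import *
print(wheels('w8'));print(wheels('top1'))
E
```

```text
[[  0.5422   0.3195  34.7263  35.4609  45.7048   0.9646   0.1113]
 [  0.4602   0.3126  35.023   35.0469  56.6108   0.9972   0.0409]
 [  0.5466   0.2444  34.0926  35.7755 -93.5554   0.7671   0.1333]
 [  0.4692   0.2345  35.2585  35.6556 -14.9399   0.9973   0.0401]]
[[  0.5444   0.3189  35.2122  35.3664  67.2323   0.9974   0.0394]
 [  0.4617   0.3116  35.1997  35.4308  55.9834   0.9974   0.0394]
 [  0.5477   0.241   35.2302  35.3491 -37.3097   0.9972   0.0408]
 [  0.4706   0.2335  35.2483  35.5142 -14.9057   0.9975   0.0386]]
```

The wrist and top views agree to ~1.5 mm. First wheel: the one at (0.469,0.2345), gate at -15°.

```bash
python3 - <<'E'
from h import *
goal(.469,.2345,.14,165.1)
E
```

```text
travel [-2.342  -6.0498  7.389 ] twist -2.34 | at [0.4643 0.298  0.2149] th 162.76 tilt [0.001  0.0162] q1,6 [0.5643 0.8652] gap 4.52 t 20.45 F [ 0.0981 -0.1346  1.0249]
```

```bash
python3 -m inch '[{"fingers":4.5,"travel":[-0.8,-2,2],"twist":-2.3},{"fingers":4.5,"travel":[-0.8,-2,2],"twist":0},{"fingers":4.5,"travel":[-0.7,-2,2],"twist":0},{"fingers":4.5,"travel":[0,0,1.4],"twist":0},{"fingers":4.5,"travel":[0,0,0],"twist":0}]'
python3 - <<'E'
from h import *
snap('wrist','w9');w=wheels('w9');print(w)
i=np.argmin(np.hypot(w[:,0]-.469,w[:,1]-.2345));goal(w[i,0],w[i,1],.0115,w[i,4]+180)
E
```

```text
time_s: 21.08
tool_pos: [0.4701, 0.235, 0.1397]
eef_rot: [0.131, 0.991, 0.008, 0.001]
ft_force: [0.1, 0.3, 0.9]
finger_gap: 0.526
finger_force: 0.0
[[  0.5422   0.3201  34.8966  35.5858   0.       0.4027   0.0886]
 [  0.4601   0.3122  35.0093  35.1031  56.3991   0.9968   0.0441]
 [  0.5453   0.2386  33.422   35.6284  60.9935   0.4691   0.2282]
 [  0.4692   0.2341  35.057   35.2453 -14.9226   0.9972   0.0412]]
travel [ 0.0918 -0.3755 12.8927] twist -0.06 | at [0.4705 0.2354 0.1405] th 165.02 tilt [0.     0.0168] q1,6 [0.4563 0.7178] gap 4.48 t 21.125 F [-0.3502  0.7707 -0.2434]
```

```bash
python3 -m inch '[{"fingers":4.5,"travel":[0.09,-0.37,3],"twist":0},{"fingers":4.5,"travel":[0,0,3],"twist":0},{"fingers":4.5,"travel":[0,0,3],"twist":0},{"fingers":4.5,"travel":[0,0,2],"twist":0},{"fingers":4.5,"travel":[0,0,1.3],"twist":0},{"fingers":4.5,"travel":[0,0,0.5],"twist":0},{"fingers":4.5,"travel":[0,0,0],"twist":0}]'
python3 -m inch '[{"fingers":3,"travel":[0,0,0],"twist":0},{"fingers":1.5,"travel":[0,0,0],"twist":0},{"fingers":1.5,"travel":[0,0,0],"twist":0},{"fingers":1.5,"travel":[0,0,0],"twist":0},{"fingers":1.5,"travel":[0,0,0],"twist":0}]' 40
python3 - <<'E'
from h import *
goal()
E
```

```text
time_s: 22.0
tool_pos: [0.4697, 0.2342, 0.0126]
eef_rot: [0.13, 0.991, 0.008, 0.001]
ft_force: [0.8, 0.8, 0.3]
finger_gap: 0.526
finger_force: 0.0
time_s: 22.62
tool_pos: [0.4699, 0.2342, 0.0131]
eef_rot: [0.13, 0.991, 0.009, 0.002]
ft_force: [-1.3, -0.1, 6.6]
finger_gap: 0.283
finger_force: 38.9
travel [0. 0. 0.] twist 0 | at [0.4699 0.2342 0.0131] th 165.02 tilt [-0.001   0.0177] q1,6 [0.4548 0.7164] gap 2.41 t 22.625 F [-1.3435 -0.0764  6.6356]
```

```bash
python3 -m inch '[{"fingers":1.5,"travel":[0,0,-1],"twist":0},{"fingers":1.5,"travel":[0,0,-2],"twist":0},{"fingers":1.5,"travel":[0,0,-3],"twist":0},{"fingers":1.5,"travel":[0,0,-3],"twist":0},{"fingers":1.5,"travel":[0,0,-3],"twist":0},{"fingers":1.5,"travel":[0,0,-2],"twist":0},{"fingers":1.5,"travel":[0,0,0],"twist":0}]'
python3 - <<'E'
from h import *
snap('wrist','w10');print(wheels('w10')); goal(.5272,-.0075,.150,162.7)
E
```

```text
time_s: 23.5
tool_pos: [0.4696, 0.232, 0.1539]
eef_rot: [0.13, 0.991, 0.009, 0.002]
ft_force: [0.1, 0.8, -2.8]
finger_gap: 0.283
finger_force: 39.5
[[  0.4601   0.3122  35.0218  35.0973  56.2811   0.9967   0.0446]
 [  0.5358   0.2468  79.4847 100.5346  18.25     0.9293   0.2074]]
travel [-11.8057 -21.6099  -0.1111] twist 2.32 | at [0.469  0.2318 0.1525] th 165.02 tilt [-0.0009  0.0174] q1,6 [0.4514 0.713 ] gap 2.4 t 23.55 F [-0.6214  0.1695 -1.6647]
```

```bash
python3 -m inch '[{"fingers":1.5,"travel":[-1.0,-1.8,0],"twist":0},{"fingers":1.5,"travel":[-1.6,-3,0],"twist":0},{"fingers":1.5,"travel":[-1.8,-3.3,0],"twist":0},{"fingers":1.5,"travel":[-1.8,-3.3,0],"twist":0},{"fingers":1.5,"travel":[-1.8,-3.3,0],"twist":0},{"fingers":1.5,"travel":[-1.8,-3.3,0],"twist":0},{"fingers":1.5,"travel":[-1.2,-2.2,0],"twist":0},{"fingers":1.5,"travel":[-0.8,-1.4,0],"twist":2.3}]'
python3 -m inch '[{"fingers":1.5,"travel":[0,0,0],"twist":0},{"fingers":1.5,"travel":[0,0,0],"twist":0}]'
python3 - <<'E'
from h import *
goal(.5272,-.0075,.100,162.7)
E
```

```text
time_s: 24.55
tool_pos: [0.5265, -0.0085, 0.1475]
eef_rot: [0.152, 0.988, 0.008, 0.0]
ft_force: [-0.2, -0.3, -1.8]
finger_gap: 0.284
finger_force: 39.6
time_s: 24.8
tool_pos: [0.5267, -0.0068, 0.1483]
eef_rot: [0.15, 0.989, 0.008, 0.001]
ft_force: [0.6, -0.8, -1.2]
finger_gap: 0.282
finger_force: 39.6
travel [-0.0753 -0.1324  4.8236] twist 0.04 | at [ 0.5267 -0.0068  0.1483] th 162.74 tilt [0.0012 0.0168] q1,6 [-0.0228  0.2785] gap 2.41 t 24.8 F [ 0.6089 -0.8238 -1.2042]
```

```bash
python3 -m inch '[{"fingers":1.5,"travel":[-0.07,-0.13,2],"twist":0},{"fingers":1.5,"travel":[0,0,2],"twist":0},{"fingers":1.5,"travel":[0,0,0.8],"twist":0},{"fingers":1.5,"travel":[0,0,0],"twist":0}]'
python3 - <<'E'
from h import *
goal(.5272,-.0075,.085,162.7)
E
python3 -m inch '[{"fingers":1.5,"travel":[0,0,0.5],"twist":0},{"fingers":1.5,"travel":[0,-0.01,0.5],"twist":0},{"fingers":1.5,"travel":[0,-0.01,0.5],"twist":0},{"fingers":1.5,"travel":[0,0,0],"twist":0}]'
python3 -m inch '[{"fingers":1.5,"travel":[0,-0.01,0.5],"twist":0},{"fingers":1.5,"travel":[0,-0.01,0.5],"twist":0},{"fingers":1.5,"travel":[0,0,0],"twist":0}]'
```

```text
time_s: 25.3
tool_pos: [0.5272, -0.0076, 0.1004]
eef_rot: [0.15, 0.989, 0.008, 0.001]
ft_force: [0.2, 1.1, -1.0]
finger_gap: 0.281
finger_force: 39.6
travel [ 0.0002 -0.0116  1.5432] twist 0.06 | at [ 0.5272 -0.0076  0.1004] th 162.76 tilt [0.0012 0.0166] q1,6 [-0.0242  0.2767] gap 2.4 t 25.3 F [ 0.2137  1.1038 -1.0155]
time_s: 25.8
tool_pos: [0.5271, -0.0081, 0.0851]
eef_rot: [0.15, 0.989, 0.008, 0.001]
ft_force: [-0.2, 0.5, -1.3]
finger_gap: 0.283
finger_force: 39.6
time_s: 26.18
tool_pos: [0.5271, -0.0081, 0.075]
eef_rot: [0.15, 0.989, 0.008, 0.001]
ft_force: [-0.2, -0.1, -0.5]
finger_gap: 0.28
finger_force: 39.6
```

Post and pin are both threaded without force. Down to the shoulder.

```bash
python3 -m inch '[{"fingers":1.5,"travel":[0,-0.01,1],"twist":0},{"fingers":1.5,"travel":[0,-0.01,1],"twist":0},{"fingers":1.5,"travel":[0,-0.01,1],"twist":0},{"fingers":1.5,"travel":[0,-0.01,0.8],"twist":0},{"fingers":1.5,"travel":[0,0,0.3],"twist":0},{"fingers":1.5,"travel":[0,0,0.2],"twist":0},{"fingers":1.5,"travel":[0,0,0],"twist":0}]'
python3 - <<'E'
from h import *
goal()
E
```

```text
time_s: 27.05
tool_pos: [0.5275, -0.0078, 0.0326]
eef_rot: [0.15, 0.989, 0.008, 0.001]
ft_force: [-0.1, -0.0, -0.8]
finger_gap: 0.282
finger_force: 39.6
travel [0. 0. 0.] twist 0 | at [ 0.5275 -0.0078  0.0326] th 162.72 tilt [0.0005 0.0167] q1,6 [-0.0245  0.2772] gap 2.41 t 27.05 F [-0.1225 -0.0254 -0.7829]
```

```bash
python3 -m inch '[{"fingers":1.5,"travel":[0,0,0.15],"twist":0},{"fingers":1.5,"travel":[0,0,0],"twist":0}]'
python3 -m inch '[{"fingers":3,"travel":[0,0,0],"twist":0},{"fingers":4.5,"travel":[0,0,0],"twist":0},{"fingers":4.5,"travel":[0,0,0],"twist":0},{"fingers":4.5,"travel":[0,0.03,-2],"twist":0},{"fingers":4.5,"travel":[0,0.05,-3],"twist":0},{"fingers":4.5,"travel":[0,0.05,-3],"twist":0},{"fingers":4.5,"travel":[0,0.05,-3],"twist":0},{"fingers":4.5,"travel":[0,0,0],"twist":0}]'
python3 - <<'E'
from h import *
snap('wrist','w11'); print(wheels('w11',z=.0276,box=(.47,.6,-.08,.05)))
goal(.4605,.312,.14,162.7)
E
```

```text
time_s: 27.3
tool_pos: [0.5277, -0.0077, 0.0311]
eef_rot: [0.15, 0.989, 0.008, 0.001]
ft_force: [0.6, -0.5, -0.8]
finger_gap: 0.286
finger_force: 39.6
time_s: 28.3
tool_pos: [0.5289, -0.0078, 0.1431]
eef_rot: [0.15, 0.989, 0.009, 0.003]
ft_force: [0.2, -1.4, 0.3]
finger_gap: 0.527
finger_force: 0.0
[[  0.5269  -0.0078  35.4329  35.5165 -17.3293   0.9944   0.0476]]
travel [15.9586 28.5238  0.6391] twist 0.02 | at [ 0.5281 -0.0078  0.1417] th 162.72 tilt [-0.001   0.0172] q1,6 [-0.0245  0.2771] gap 4.53 t 28.35 F [ 0.4297 -0.0397 -0.1095]
```

Wheel 1 lies flat on the seat at (0.527,-0.008), gate at -17.3°. Next, the wheel at (0.460,0.312).

```bash
python3 -m inch '[{"fingers":4.5,"travel":[1.2,2.1,0],"twist":0},{"fingers":4.5,"travel":[2.1,3.7,0],"twist":0},{"fingers":4.5,"travel":[2.4,4.3,0],"twist":0},{"fingers":4.5,"travel":[2.4,4.3,0],"twist":0},{"fingers":4.5,"travel":[2.4,4.3,0],"twist":0},{"fingers":4.5,"travel":[2.4,4.3,0],"twist":0},{"fingers":4.5,"travel":[2,3.5,0],"twist":0},{"fingers":4.5,"travel":[1.1,2,0],"twist":0}]'
python3 -m inch '[{"fingers":4.5,"travel":[0,0,0],"twist":-10},{"fingers":4.5,"travel":[0,0,0],"twist":-10},{"fingers":4.5,"travel":[0,0,0],"twist":-10},{"fingers":4.5,"travel":[0,0,0],"twist":-10},{"fingers":4.5,"travel":[0,0,0],"twist":-10},{"fingers":4.5,"travel":[0,0,0],"twist":-10},{"fingers":4.5,"travel":[0,0,0],"twist":-10},{"fingers":4.5,"travel":[0,0,0],"twist":-3.8}]'
python3 -m inch '[{"fingers":4.5,"travel":[0,0,0],"twist":0}]'
python3 - <<'E'
from h import *
snap('wrist','w12');w=wheels('w12');print(w)
i=np.argmin(np.hypot(w[:,0]-.4605,w[:,1]-.312));goal(w[i,0],w[i,1],.0115,w[i,4]+180)
E
```

```text
time_s: 29.35
tool_pos: [0.4582, 0.3134, 0.1446]
eef_rot: [0.149, 0.989, 0.008, 0.0]
ft_force: [0.5, -1.1, -1.1]
finger_gap: 0.529
finger_force: 0.0
time_s: 30.35
tool_pos: [0.4589, 0.3115, 0.1446]
eef_rot: [-0.475, 0.88, 0.006, 0.005]
ft_force: [-1.2, -0.4, 0.5]
finger_gap: 0.527
finger_force: 0.0
time_s: 30.48
tool_pos: [0.459, 0.3115, 0.1448]
eef_rot: [-0.473, 0.881, 0.006, 0.005]
ft_force: [-0.3, 1.0, 0.5]
finger_gap: 0.529
finger_force: 0.0
[[  0.5417   0.3179  34.137   35.3087  63.25     0.9255   0.2105]
 [  0.4602   0.3121  35.007   35.0257  56.749    0.9971   0.0417]
 [  0.5462   0.2418  35.2088  35.3288 -36.6193   0.9976   0.0377]]
travel [ 0.0848 -0.1437 13.3536] twist -0.33 | at [0.459  0.3116 0.145 ] th -123.58 tilt [-0.0147  0.0058] q1,6 [ 0.5901 -0.3947] gap 4.51 t 30.525 F [-0.0779 -0.2973  0.3911]
```

```bash
python3 -m inch '[{"fingers":4.5,"travel":[0.08,-0.14,3],"twist":-0.3},{"fingers":4.5,"travel":[0,0,3],"twist":0},{"fingers":4.5,"travel":[0,0,3],"twist":0},{"fingers":4.5,"travel":[0,0,2.2],"twist":0},{"fingers":4.5,"travel":[0,0,1.5],"twist":0},{"fingers":4.5,"travel":[0,0,0.5],"twist":0},{"fingers":4.5,"travel":[0,0,0],"twist":0}]'
python3 -m inch '[{"fingers":3,"travel":[0,0,0],"twist":0},{"fingers":1.5,"travel":[0,0,0],"twist":0},{"fingers":1.5,"travel":[0,0,0],"twist":0},{"fingers":1.5,"travel":[0,0,0],"twist":0},{"fingers":1.5,"travel":[0,0,0],"twist":0}]' 40
python3 - <<'E'
from h import *
goal()
E
python3 -m inch '[{"fingers":1.5,"travel":[0,0,-1],"twist":0},{"fingers":1.5,"travel":[0,0,-2],"twist":0},{"fingers":1.5,"travel":[0,0,-3],"twist":0},{"fingers":1.5,"travel":[0,0,-3],"twist":0},{"fingers":1.5,"travel":[0,0,-3],"twist":0},{"fingers":1.5,"travel":[0,0,-2],"twist":0},{"fingers":1.5,"travel":[0,0,0],"twist":0}]'
```

```text
time_s: 31.4
tool_pos: [0.4608, 0.3126, 0.0141]
eef_rot: [-0.476, 0.88, 0.006, 0.006]
ft_force: [0.2, 0.1, 0.8]
finger_gap: 0.529
finger_force: 0.0
time_s: 32.02
tool_pos: [0.4612, 0.3128, 0.0149]
eef_rot: [-0.476, 0.88, 0.006, 0.007]
ft_force: [-2.1, -1.5, 6.0]
finger_gap: 0.279
finger_force: 39.3
travel [0. 0. 0.] twist 0 | at [0.4612 0.3128 0.0149] th -123.19 tilt [-0.0172  0.0045] q1,6 [ 0.5898 -0.4018] gap 2.39 t 32.025 F [-2.1077 -1.4558  5.9932]
time_s: 32.9
tool_pos: [0.4609, 0.3108, 0.1557]
eef_rot: [-0.476, 0.88, 0.006, 0.007]
ft_force: [-0.2, 0.3, -1.9]
finger_gap: 0.272
finger_force: 39.6
```

```bash
python3 -m inch '[{"fingers":1.5,"travel":[0,0,0],"twist":6},{"fingers":1.5,"travel":[0,0,0],"twist":10},{"fingers":1.5,"travel":[0,0,0],"twist":10},{"fingers":1.5,"travel":[0,0,0],"twist":10},{"fingers":1.5,"travel":[0,0,0],"twist":10},{"fingers":1.5,"travel":[0,0,0],"twist":10},{"fingers":1.5,"travel":[0,0,0],"twist":10},{"fingers":1.5,"travel":[0,0,0],"twist":8.1}]'
python3 -m inch '[{"fingers":1.5,"travel":[0,0,0],"twist":0},{"fingers":1.5,"travel":[0,0,0],"twist":0}]'
python3 - <<'E'
from h import *
goal(.5278,-.0078,.15,162.7)
E
```

```text
time_s: 33.9
tool_pos: [0.4597, 0.3099, 0.1529]
eef_rot: [0.153, 0.988, 0.008, 0.0]
ft_force: [-0.1, 0.4, -1.7]
finger_gap: 0.279
finger_force: 39.7
time_s: 34.15
tool_pos: [0.4599, 0.3101, 0.1534]
eef_rot: [0.149, 0.989, 0.008, 0.001]
ft_force: [0.4, 0.7, -0.4]
finger_gap: 0.273
finger_force: 39.7
travel [-15.8331 -28.3942  -0.1336] twist 0.21 | at [0.4599 0.3101 0.1534] th 162.91 tilt [0.001  0.0162] q1,6 [0.587  0.8854] gap 2.33 t 34.15 F [ 0.4163  0.6981 -0.4097]
```

```bash
python3 -m inch '[{"fingers":1.5,"travel":[-1.2,-2,0],"twist":0},{"fingers":1.5,"travel":[-2.1,-3.7,0],"twist":0},{"fingers":1.5,"travel":[-2.4,-4.3,0],"twist":0},{"fingers":1.5,"travel":[-2.4,-4.3,0],"twist":0},{"fingers":1.5,"travel":[-2.4,-4.3,0],"twist":0},{"fingers":1.5,"travel":[-2.3,-4.3,0],"twist":0},{"fingers":1.5,"travel":[-1.9,-3.5,0],"twist":0},{"fingers":1.5,"travel":[-1.1,-2,0],"twist":0.2}]'
python3 -m inch '[{"fingers":1.5,"travel":[0,0,0],"twist":0},{"fingers":1.5,"travel":[0,0,0],"twist":0}]'
python3 - <<'E'
from h import *
goal(.5278,-.0078,.105,162.7)
E
```

```text
time_s: 35.15
tool_pos: [0.5267, -0.0097, 0.1488]
eef_rot: [0.151, 0.988, 0.008, 0.001]
ft_force: [0.9, 0.9, -1.1]
finger_gap: 0.274
finger_force: 39.7
time_s: 35.4
tool_pos: [0.5265, -0.0074, 0.1489]
eef_rot: [0.151, 0.988, 0.008, 0.001]
ft_force: [-0.5, 0.7, -1.3]
finger_gap: 0.275
finger_force: 39.7
travel [-0.1442 -0.0721  4.388 ] twist -0.1 | at [ 0.5265 -0.0074  0.1489] th 162.6 tilt [0.001  0.0168] q1,6 [-0.0239  0.2799] gap 2.35 t 35.4 F [-0.4848  0.7394 -1.3245]
```

```bash
python3 -m inch '[{"fingers":1.5,"travel":[-0.14,-0.07,1.5],"twist":0},{"fingers":1.5,"travel":[0,0,2],"twist":0},{"fingers":1.5,"travel":[0,0,0.9],"twist":0},{"fingers":1.5,"travel":[0,0,0],"twist":0}]'
python3 - <<'E'
from h import *
goal(.5278,-.0078,.0755,162.7)
E
python3 -m inch '[{"fingers":1.5,"travel":[0,-0.01,0.5],"twist":0},{"fingers":1.5,"travel":[0,-0.01,0.5],"twist":0},{"fingers":1.5,"travel":[0,-0.01,0.5],"twist":0},{"fingers":1.5,"travel":[0,0,0],"twist":0}]'
python3 -m inch '[{"fingers":1.5,"travel":[0,-0.01,0.5],"twist":0},{"fingers":1.5,"travel":[0,-0.01,0.5],"twist":0},{"fingers":1.5,"travel":[0,-0.01,0.5],"twist":0},{"fingers":1.5,"travel":[0,0,0],"twist":0}]'
```

```text
time_s: 35.9
tool_pos: [0.5274, -0.0079, 0.1042]
eef_rot: [0.152, 0.988, 0.008, 0.0]
ft_force: [-0.1, 0.7, -1.9]
finger_gap: 0.274
finger_force: 39.8
travel [-0.0446 -0.0283  2.8739] twist -0.14 | at [ 0.5274 -0.0079  0.1042] th 162.56 tilt [0.0021 0.0163] q1,6 [-0.0246  0.2797] gap 2.34 t 35.9 F [-0.1285  0.6819 -1.8786]
time_s: 36.4
tool_pos: [0.5276, -0.0083, 0.0896]
eef_rot: [0.152, 0.988, 0.008, 0.001]
ft_force: [0.2, 0.7, -0.8]
finger_gap: 0.273
finger_force: 39.7
time_s: 36.9
tool_pos: [0.5276, -0.0083, 0.0745]
eef_rot: [0.152, 0.988, 0.008, 0.001]
ft_force: [0.4, -0.4, 0.1]
finger_gap: 0.273
finger_force: 39.7
```

```bash
python3 -m inch '[{"fingers":1.5,"travel":[0,-0.01,1],"twist":0},{"fingers":1.5,"travel":[0,-0.01,1],"twist":0},{"fingers":1.5,"travel":[0,-0.01,0.4],"twist":0},{"fingers":1.5,"travel":[0,0,0.3],"twist":0},{"fingers":1.5,"travel":[0,0,0.1],"twist":0},{"fingers":1.5,"travel":[0,0,0],"twist":0}]'
python3 -m inch '[{"fingers":3,"travel":[0,0,0],"twist":0},{"fingers":4.5,"travel":[0,0,0],"twist":0},{"fingers":4.5,"travel":[0,0,0],"twist":0},{"fingers":4.5,"travel":[0,0.03,-2],"twist":0},{"fingers":4.5,"travel":[0,0.05,-3],"twist":0},{"fingers":4.5,"travel":[0,0.05,-3],"twist":0},{"fingers":4.5,"travel":[0,0.02,-1.5],"twist":0},{"fingers":4.5,"travel":[0,0,0],"twist":0}]'
python3 - <<'E'
from h import *
snap('wrist','w13'); print(wheels('w13',z=.0406,box=(.47,.6,-.08,.05)))
goal(.546,.242,.14,162.7)
E
```

```text
time_s: 37.65
tool_pos: [0.528, -0.0081, 0.0471]
eef_rot: [0.152, 0.988, 0.008, 0.001]
ft_force: [-0.4, -0.6, -1.8]
finger_gap: 0.277
finger_force: 39.7
time_s: 38.65
tool_pos: [0.5285, -0.0083, 0.1424]
eef_rot: [0.152, 0.988, 0.008, 0.002]
ft_force: [0.3, -0.4, -0.2]
finger_gap: 0.53
finger_force: 0.0
[[  0.5262  -0.0074  35.563   35.886  -17.8547   0.9976   0.0377]]
travel [ 5.7894 24.406   0.5594] twist -0.18 | at [ 0.5279 -0.0082  0.1415] th 162.52 tilt [0.0009 0.0167] q1,6 [-0.0253  0.2798] gap 4.52 t 38.7 F [-0.3577 -0.1426 -0.3318]
```

Wheel 2 is down. Next, the wheel at (0.546,0.242), gate at -37°.

```bash
python3 -m inch '[{"fingers":4.5,"travel":[0.6,2.4,0],"twist":0},{"fingers":4.5,"travel":[0.9,4,0],"twist":0},{"fingers":4.5,"travel":[1,4,0],"twist":0},{"fingers":4.5,"travel":[1,4.2,0],"twist":0},{"fingers":4.5,"travel":[1,4.2,0],"twist":0},{"fingers":4.5,"travel":[0.8,3.4,0],"twist":0},{"fingers":4.5,"travel":[0.5,2.2,0],"twist":9.6},{"fingers":4.5,"travel":[0,0,0],"twist":9.6}]'
python3 -m inch '[{"fingers":4.5,"travel":[0,0,0],"twist":0},{"fingers":4.5,"travel":[0,0,0],"twist":0}]'
python3 - <<'E'
from h import *
snap('wrist','w14');w=wheels('w14');print(w)
i=np.argmin(np.hypot(w[:,0]-.546,w[:,1]-.242));goal(w[i,0],w[i,1],.0115,w[i,4]+180)
E
```

```text
time_s: 39.7
tool_pos: [0.5452, 0.2433, 0.1442]
eef_rot: [0.316, 0.949, 0.008, -0.001]
ft_force: [-0.1, -0.3, 0.4]
finger_gap: 0.529
finger_force: 0.0
time_s: 39.95
tool_pos: [0.5456, 0.2415, 0.1454]
eef_rot: [0.313, 0.95, 0.008, -0.001]
ft_force: [-0.9, -0.4, -0.5]
finger_gap: 0.527
finger_force: 0.0
[[  0.5433   0.3199  34.9376  34.9346  67.0434   0.9969   0.0433]
 [  0.5468   0.2419  35.0831  35.2969 -36.5454   0.9972   0.0413]]
travel [-0.1449 -0.103  13.4114] twist 0.03 | at [0.5458 0.2415 0.1456] th 143.48 tilt [0.0065 0.0149] q1,6 [0.4097 1.0472] gap 4.44 t 40.0 F [-0.3452 -1.0068  0.3766]
```

```bash
python3 -m inch '[{"fingers":4.5,"travel":[-0.14,-0.1,3],"twist":0},{"fingers":4.5,"travel":[0,0,3],"twist":0},{"fingers":4.5,"travel":[0,0,3],"twist":0},{"fingers":4.5,"travel":[0,0,2.3],"twist":0},{"fingers":4.5,"travel":[0,0,1.6],"twist":0},{"fingers":4.5,"travel":[0,0,0.5],"twist":0},{"fingers":4.5,"travel":[0,0,0],"twist":0}]'
python3 -m inch '[{"fingers":3,"travel":[0,0,0],"twist":0},{"fingers":1.5,"travel":[0,0,0],"twist":0},{"fingers":1.5,"travel":[0,0,0],"twist":0},{"fingers":1.5,"travel":[0,0,0],"twist":0},{"fingers":1.5,"travel":[0,0,0],"twist":0}]' 40
python3 - <<'E'
from h import *
goal()
E
python3 -m inch '[{"fingers":1.5,"travel":[0,0,-1],"twist":0},{"fingers":1.5,"travel":[0,0,-2],"twist":0},{"fingers":1.5,"travel":[0,0,-3],"twist":0},{"fingers":1.5,"travel":[0,0,-3],"twist":0},{"fingers":1.5,"travel":[0,0,-3],"twist":0},{"fingers":1.5,"travel":[0,0,-2],"twist":-9},{"fingers":1.5,"travel":[0,0,0],"twist":-10.1},{"fingers":1.5,"travel":[0,0,0],"twist":0}]'
python3 - <<'E'
from h import *
goal(.5278,-.0078,.15,162.7)
E
```

```text
time_s: 40.88
tool_pos: [0.5472, 0.2424, 0.0124]
eef_rot: [0.314, 0.949, 0.008, -0.0]
ft_force: [0.2, -1.0, -0.1]
finger_gap: 0.525
finger_force: 0.0
time_s: 41.5
tool_pos: [0.5476, 0.2426, 0.0132]
eef_rot: [0.315, 0.949, 0.009, 0.0]
ft_force: [-1.4, -0.5, 6.7]
finger_gap: 0.283
finger_force: 39.0
travel [0. 0. 0.] twist 0 | at [0.5476 0.2426 0.0132] th 143.33 tilt [0.0054 0.0168] q1,6 [0.4103 1.0504] gap 2.42 t 41.5 F [-1.3563 -0.5264  6.7011]
time_s: 42.5
tool_pos: [0.5465, 0.2402, 0.1529]
eef_rot: [0.153, 0.988, 0.009, 0.001]
ft_force: [-0.5, 0.1, -1.5]
finger_gap: 0.282
finger_force: 39.5
travel [ -5.7271 -24.202   -0.1284] twist -0.33 | at [0.5465 0.2402 0.1529] th 162.37 tilt [0.0001 0.0173] q1,6 [0.4071 0.7149] gap 2.4 t 42.5 F [-0.462   0.0951 -1.5159]
```

```bash
python3 -m inch '[{"fingers":1.5,"travel":[-0.6,-2.3,0],"twist":0},{"fingers":1.5,"travel":[-0.9,-3.9,0],"twist":0},{"fingers":1.5,"travel":[-1,-4,0],"twist":0},{"fingers":1.5,"travel":[-1,-4.2,0],"twist":0},{"fingers":1.5,"travel":[-1,-4.2,0],"twist":0},{"fingers":1.5,"travel":[-0.7,-3.4,0],"twist":0},{"fingers":1.5,"travel":[-0.4,-2.2,0],"twist":0},{"fingers":1.5,"travel":[0,0,0],"twist":0}]'
python3 -m inch '[{"fingers":1.5,"travel":[0,0,0],"twist":0},{"fingers":1.5,"travel":[0,0,0],"twist":0}]'
python3 - <<'E'
from h import *
goal(.5267,-.0076,.104,162.5)
E
```

```text
time_s: 43.5
tool_pos: [0.526, -0.0095, 0.148]
eef_rot: [0.156, 0.988, 0.008, 0.001]
ft_force: [0.7, -0.3, -2.1]
finger_gap: 0.282
finger_force: 39.6
time_s: 43.75
tool_pos: [0.5266, -0.0069, 0.148]
eef_rot: [0.153, 0.988, 0.008, 0.001]
ft_force: [-0.6, -1.0, -1.0]
finger_gap: 0.287
finger_force: 39.6
travel [-0.0301 -0.1348  4.3963] twist -0.09 | at [ 0.5266 -0.0069  0.148 ] th 162.41 tilt [0.0009 0.0167] q1,6 [-0.023  0.284] gap 2.45 t 43.75 F [-0.5775 -1.0167 -0.9743]
```

```bash
python3 -m inch '[{"fingers":1.5,"travel":[-0.03,-0.13,1.5],"twist":0},{"fingers":1.5,"travel":[0,0,2],"twist":0},{"fingers":1.5,"travel":[0,0,0.9],"twist":0},{"fingers":1.5,"travel":[0,-0.01,0.5],"twist":0},{"fingers":1.5,"travel":[0,-0.01,0.5],"twist":0},{"fingers":1.5,"travel":[0,-0.01,0.5],"twist":0},{"fingers":1.5,"travel":[0,0,0],"twist":0}]'
python3 -m inch '[{"fingers":1.5,"travel":[0,-0.01,0.5],"twist":0},{"fingers":1.5,"travel":[0,-0.01,0.5],"twist":0},{"fingers":1.5,"travel":[0,-0.01,0.5],"twist":0},{"fingers":1.5,"travel":[0,0,0],"twist":0}]'
python3 -m inch '[{"fingers":1.5,"travel":[0,-0.01,0.5],"twist":0},{"fingers":1.5,"travel":[0,-0.01,0.5],"twist":0},{"fingers":1.5,"travel":[0,0,0.4],"twist":0},{"fingers":1.5,"travel":[0,0,0.1],"twist":0},{"fingers":1.5,"travel":[0,0,0],"twist":0}]'
```

```text
time_s: 44.62
tool_pos: [0.5266, -0.0081, 0.0888]
eef_rot: [0.153, 0.988, 0.008, 0.001]
ft_force: [-0.8, 0.1, -1.7]
finger_gap: 0.28
finger_force: 39.6
time_s: 45.12
tool_pos: [0.5265, -0.0081, 0.0735]
eef_rot: [0.153, 0.988, 0.008, 0.001]
ft_force: [0.5, -0.4, -1.1]
finger_gap: 0.284
finger_force: 39.6
time_s: 45.75
tool_pos: [0.5268, -0.0081, 0.059]
eef_rot: [0.153, 0.988, 0.008, 0.001]
ft_force: [0.0, -0.2, -1.9]
finger_gap: 0.281
finger_force: 39.6
```

```bash
python3 -m inch '[{"fingers":1.5,"travel":[0,0,0.1],"twist":0},{"fingers":1.5,"travel":[0,0,0],"twist":0}]'
python3 -m inch '[{"fingers":3,"travel":[0,0,0],"twist":0},{"fingers":4.5,"travel":[0,0,0],"twist":0},{"fingers":4.5,"travel":[0,0,0],"twist":0},{"fingers":4.5,"travel":[0,0.03,-2],"twist":0},{"fingers":4.5,"travel":[0,0.05,-3],"twist":0},{"fingers":4.5,"travel":[0,0.05,-3],"twist":0},{"fingers":4.5,"travel":[0,0,-0.5],"twist":0},{"fingers":4.5,"travel":[0,0,0],"twist":0}]'
python3 - <<'E'
from h import *
snap('wrist','w15'); print(wheels('w15',z=.0536,box=(.47,.6,-.08,.05)))
goal(.5433,.3199,.14,162.7)
E
```

```text
time_s: 46.0
tool_pos: [0.5268, -0.0081, 0.058]
eef_rot: [0.153, 0.988, 0.008, 0.001]
ft_force: [0.9, -0.1, -1.0]
finger_gap: 0.283
finger_force: 39.6
time_s: 47.0
tool_pos: [0.5268, -0.0082, 0.1428]
eef_rot: [0.153, 0.988, 0.008, 0.001]
ft_force: [0.6, -0.0, 0.7]
finger_gap: 0.528
finger_force: 0.0
[[  0.5251  -0.0076  35.6959  36.525  -17.9629   0.9973   0.0396]]
travel [ 8.3029 31.7782  0.7616] twist -0.28 | at [ 0.5264 -0.0082  0.1423] th 162.42 tilt [0.0015 0.0165] q1,6 [-0.0253  0.2816] gap 4.49 t 47.05 F [0.0736 0.2004 0.2818]
```

Wheel 3 is down. Last wheel: (0.543,0.320), gate at 67°.

```bash
python3 -m inch '[{"fingers":4.5,"travel":[0.7,2.4,0],"twist":0},{"fingers":4.5,"travel":[1.2,4.6,0],"twist":0},{"fingers":4.5,"travel":[1.3,5,0],"twist":0},{"fingers":4.5,"travel":[1.3,5,0],"twist":0},{"fingers":4.5,"travel":[1.3,5,0],"twist":0},{"fingers":4.5,"travel":[1.2,4.6,0],"twist":0},{"fingers":4.5,"travel":[0.8,3.2,0],"twist":0},{"fingers":4.5,"travel":[0.5,2,0],"twist":0}]'
python3 -m inch '[{"fingers":4.5,"travel":[0,0,0],"twist":-10.5},{"fingers":4.5,"travel":[0,0,0],"twist":-10.5},{"fingers":4.5,"travel":[0,0,0],"twist":-10.5},{"fingers":4.5,"travel":[0,0,0],"twist":-10.5},{"fingers":4.5,"travel":[0,0,0],"twist":-10.5},{"fingers":4.5,"travel":[0,0,0],"twist":-10.5},{"fingers":4.5,"travel":[0,0,0],"twist":-10.5},{"fingers":4.5,"travel":[0,0,0],"twist":-10.5}]'
python3 -m inch '[{"fingers":4.5,"travel":[0,0,0],"twist":0},{"fingers":4.5,"travel":[0,0,0],"twist":0}]'
python3 - <<'E'
from h import *
snap('wrist','w16');w=wheels('w16');print(w)
i=np.argmin(np.hypot(w[:,0]-.5433,w[:,1]-.32));goal(w[i,0],w[i,1],.0115,w[i,4]+180)
E
```

```text
time_s: 48.05
tool_pos: [0.543, 0.3214, 0.1468]
eef_rot: [0.152, 0.988, 0.008, 0.0]
ft_force: [1.0, -0.4, -0.0]
finger_gap: 0.527
finger_force: 0.0
time_s: 49.05
tool_pos: [0.5432, 0.3197, 0.1469]
eef_rot: [-0.55, 0.835, 0.006, 0.005]
ft_force: [0.0, -0.6, -0.5]
finger_gap: 0.53
finger_force: 0.0
time_s: 49.3
tool_pos: [0.5435, 0.3198, 0.1477]
eef_rot: [-0.546, 0.838, 0.006, 0.006]
ft_force: [0.9, -0.1, 0.1]
finger_gap: 0.527
finger_force: 0.0
[[ 0.5434  0.3196 34.9763 35.0029 67.1204  0.9971  0.0421]]
travel [ 0.2476 -0.0378 13.6413] twist -0.91 | at [0.5435 0.3199 0.1479] th -113.79 tilt [-0.016   0.0029] q1,6 [ 0.5261 -0.6295] gap 4.51 t 49.35 F [-0.611  -0.2094  0.0803]
```

```bash
python3 -m inch '[{"fingers":4.5,"travel":[0.25,-0.04,3],"twist":-0.9},{"fingers":4.5,"travel":[0,0,3],"twist":0},{"fingers":4.5,"travel":[0,0,3],"twist":0},{"fingers":4.5,"travel":[0,0,2.5],"twist":0},{"fingers":4.5,"travel":[0,0,1.6],"twist":0},{"fingers":4.5,"travel":[0,0,0.5],"twist":0},{"fingers":4.5,"travel":[0,0,0],"twist":0}]'
python3 -m inch '[{"fingers":3,"travel":[0,0,0],"twist":0},{"fingers":1.5,"travel":[0,0,0],"twist":0},{"fingers":1.5,"travel":[0,0,0],"twist":0},{"fingers":1.5,"travel":[0,0,0],"twist":0},{"fingers":1.5,"travel":[0,0,0],"twist":0}]' 40
python3 - <<'E'
from h import *
goal()
E
python3 -m inch '[{"fingers":1.5,"travel":[0,0,-1],"twist":0},{"fingers":1.5,"travel":[0,0,-2],"twist":0},{"fingers":1.5,"travel":[0,0,-3],"twist":0},{"fingers":1.5,"travel":[0,0,-3],"twist":0},{"fingers":1.5,"travel":[0,0,-3],"twist":0},{"fingers":1.5,"travel":[0,0,-2],"twist":0},{"fingers":1.5,"travel":[0,0,0],"twist":0}]'
python3 -m inch '[{"fingers":1.5,"travel":[0,0,0],"twist":8},{"fingers":1.5,"travel":[0,0,0],"twist":10.5},{"fingers":1.5,"travel":[0,0,0],"twist":10.5},{"fingers":1.5,"travel":[0,0,0],"twist":10.5},{"fingers":1.5,"travel":[0,0,0],"twist":10.5},{"fingers":1.5,"travel":[0,0,0],"twist":10.5},{"fingers":1.5,"travel":[0,0,0],"twist":10.5},{"fingers":1.5,"travel":[0,0,0],"twist":10.5}]'
python3 -m inch '[{"fingers":1.5,"travel":[0,0,0],"twist":3.5},{"fingers":1.5,"travel":[0,0,0],"twist":0}]'
python3 - <<'E'
from h import *
goal(.5267,-.0076,.15,162.5)
E
```

```text
time_s: 50.22
tool_pos: [0.5438, 0.3198, 0.0127]
eef_rot: [-0.554, 0.832, 0.005, 0.006]
ft_force: [0.8, -0.3, 0.5]
finger_gap: 0.532
finger_force: 0.0
time_s: 50.85
tool_pos: [0.5442, 0.32, 0.0135]
eef_rot: [-0.554, 0.832, 0.005, 0.007]
ft_force: [-1.2, -1.0, 6.1]
finger_gap: 0.278
finger_force: 39.0
travel [0. 0. 0.] twist 0 | at [0.5442 0.32   0.0135] th -112.69 tilt [-0.0178  0.0012] q1,6 [ 0.5257 -0.649 ] gap 2.38 t 50.85 F [-1.1669 -1.0316  6.118 ]
time_s: 51.72
tool_pos: [0.5439, 0.3179, 0.1544]
eef_rot: [-0.554, 0.832, 0.005, 0.008]
ft_force: [-0.5, 0.5, -2.4]
finger_gap: 0.281
finger_force: 39.4
time_s: 52.72
tool_pos: [0.5426, 0.3172, 0.1513]
eef_rot: [0.126, 0.992, 0.008, 0.001]
ft_force: [0.3, -0.1, -1.2]
finger_gap: 0.279
finger_force: 39.4
time_s: 52.98
tool_pos: [0.5427, 0.3172, 0.1515]
eef_rot: [0.153, 0.988, 0.008, 0.0]
ft_force: [-0.4, 0.6, -1.3]
finger_gap: 0.285
finger_force: 39.4
travel [ -8.3297 -31.4363  -0.3617] twist -0.16 | at [0.5427 0.3172 0.1515] th 162.34 tilt [0.0015 0.0159] q1,6 [0.5231 0.8313] gap 2.43 t 52.975 F [-0.3985  0.575  -1.328 ]
```

```bash
python3 -m inch '[{"fingers":1.5,"travel":[-0.7,-2.3,0],"twist":0},{"fingers":1.5,"travel":[-1.2,-4.5,0],"twist":0},{"fingers":1.5,"travel":[-1.3,-5,0],"twist":0},{"fingers":1.5,"travel":[-1.3,-5,0],"twist":0},{"fingers":1.5,"travel":[-1.3,-5,0],"twist":0},{"fingers":1.5,"travel":[-1.2,-4.5,0],"twist":0},{"fingers":1.5,"travel":[-0.9,-3.2,0],"twist":0},{"fingers":1.5,"travel":[-0.5,-2,0],"twist":0}]'
python3 -m inch '[{"fingers":1.5,"travel":[0,0,0],"twist":0},{"fingers":1.5,"travel":[0,0,0],"twist":0}]'
python3 - <<'E'
from h import *
goal(.5272,-.0077,.104,162.5)
E
```

```text
time_s: 53.98
tool_pos: [0.527, -0.0097, 0.1466]
eef_rot: [0.153, 0.988, 0.008, 0.001]
ft_force: [0.7, 0.3, -2.6]
finger_gap: 0.281
finger_force: 39.5
time_s: 54.22
tool_pos: [0.5274, -0.0076, 0.1468]
eef_rot: [0.153, 0.988, 0.008, 0.001]
ft_force: [-0.8, -0.4, -1.9]
finger_gap: 0.282
finger_force: 39.5
travel [ 0.0068 -0.0874  4.2801] twist -0.12 | at [ 0.5274 -0.0076  0.1468] th 162.38 tilt [0.001  0.0169] q1,6 [-0.0242  0.2834] gap 2.41 t 54.225 F [-0.8425 -0.4097 -1.8506]
```

```bash
python3 -m inch '[{"fingers":1.5,"travel":[0,-0.09,1.5],"twist":0},{"fingers":1.5,"travel":[0,0,2],"twist":0},{"fingers":1.5,"travel":[0,0,0.9],"twist":0},{"fingers":1.5,"travel":[0,-0.01,0.5],"twist":0},{"fingers":1.5,"travel":[0,-0.01,0.5],"twist":0},{"fingers":1.5,"travel":[0,-0.01,0.5],"twist":0},{"fingers":1.5,"travel":[0,0,0],"twist":0}]'
python3 -m inch '[{"fingers":1.5,"travel":[0,-0.01,0.5],"twist":0},{"fingers":1.5,"travel":[0,-0.01,0.5],"twist":0},{"fingers":1.5,"travel":[0,0,0.5],"twist":0},{"fingers":1.5,"travel":[0,0,0],"twist":0}]'
```

```text
time_s: 55.1
tool_pos: [0.5272, -0.0083, 0.0878]
eef_rot: [0.154, 0.988, 0.008, 0.001]
ft_force: [0.9, -0.5, -1.8]
finger_gap: 0.279
finger_force: 39.5
time_s: 55.6
tool_pos: [0.527, -0.0083, 0.0725]
eef_rot: [0.154, 0.988, 0.008, 0.001]
ft_force: [0.8, 0.3, -0.7]
finger_gap: 0.281
finger_force: 39.5
```

```bash
python3 -m inch '[{"fingers":1.5,"travel":[0,0,0.1],"twist":0},{"fingers":1.5,"travel":[0,0,0],"twist":0}]'
python3 -m inch '[{"fingers":3,"travel":[0,0,0],"twist":0},{"fingers":4.5,"travel":[0,0,0],"twist":0},{"fingers":4.5,"travel":[0,0,0],"twist":0},{"fingers":4.5,"travel":[0,0.03,-2],"twist":0},{"fingers":4.5,"travel":[0,0.05,-3],"twist":0},{"fingers":4.5,"travel":[0,0.05,-3],"twist":0},{"fingers":4.5,"travel":[0,0.05,-3],"twist":0},{"fingers":4.5,"travel":[0,0,0],"twist":0}]'
python3 - <<'E'
from h import *
snap('wrist','w17'); print(wheels('w17',z=.0666,box=(.47,.6,-.08,.05)))
goal(.4943,.1247,.18,162.7)
print([proj('w17',(.494,.125,z)) for z in (0,.006,.026)])
E
```

```text
time_s: 55.85
tool_pos: [0.5274, -0.0083, 0.0721]
eef_rot: [0.154, 0.988, 0.008, 0.001]
ft_force: [0.8, 0.1, -1.5]
finger_gap: 0.285
finger_force: 39.5
time_s: 56.85
tool_pos: [0.5286, -0.0083, 0.1841]
eef_rot: [0.154, 0.988, 0.009, 0.003]
ft_force: [0.3, 0.1, -1.6]
finger_gap: 0.527
finger_force: 0.0
[[  0.5247  -0.0073  35.8471  36.7399 -18.0178   0.9975   0.0388]]
travel [ 7.2483 11.6472  0.4603] twist -0.38 | at [ 0.528  -0.0083  0.1827] th 162.32 tilt [-0.0009  0.0172] q1,6 [-0.0255  0.2831] gap 4.51 t 56.9 F [ 0.2495 -0.969  -1.3025]
[array([353.324 , 108.1576]), array([355.3098, 108.0969]), array([362.5001, 107.877 ])]
```

The fourth wheel is seated. Now the cap: I'll move above it and check that it wasn't knocked.

```bash
python3 -m inch '[{"fingers":4.5,"travel":[1,1.6,0],"twist":0},{"fingers":4.5,"travel":[1.6,2.5,0],"twist":0},{"fingers":4.5,"travel":[1.6,2.6,0.5],"twist":0},{"fingers":4.5,"travel":[1.6,2.6,1],"twist":0},{"fingers":4.5,"travel":[1.4,2.3,1],"twist":0},{"fingers":4.5,"travel":[0,0,1],"twist":0},{"fingers":4.5,"travel":[0,0,0],"twist":0}]'
cat >> h.py <<'E'
def rect(tag,z,box,s=2000.):
    x0,x1,y0,y1=box; c=np.array([(x0,y0),(x1,y0),(x1,y1),(x0,y1)]); uv=np.array([proj(tag,[*q,z]) for q in c],np.float32)
    return cv2.warpPerspective(np.load(f'pics/{tag}.npz')['im'],cv2.getPerspectiveTransform(uv,((c-[x0,y0])*s).astype(np.float32)),(int((x1-x0)*s),int((y1-y0)*s)))
E
python3 - <<'E'
from h import *
snap('wrist','w18'); goal(.4943,.1247,.0125,162.7)
for t in ('w8','w18'):
    b=(.42,.57,.05,.20); im=rect(t,.006,b); g=cv2.GaussianBlur(cv2.cvtColor(im,cv2.COLOR_RGB2GRAY),(9,9),2)
    for r,z in ((35,.006),):
        c=cv2.HoughCircles(g,cv2.HOUGH_GRADIENT,1,20,param1=60,param2=15,minRadius=66,maxRadius=75)
        print(t,None if c is None else [(q[0]/2000+b[0],q[1]/2000+b[2],q[2]/2) for q in c[0][:3]])
    bb=(.40,.62,.02,.2)
    hole=cv2.HoughCircles(g,cv2.HOUGH_GRADIENT,1,10,param1=50,param2=8,minRadius=8,maxRadius=12)
    print([(round(q[0]/2000+b[0],4),round(q[1]/2000+b[2],4),q[2]/2, int(g[int(q[1]),int(q[0])])) for q in hole[0][:6]] if hole is not None else None)
    cv2.imwrite(f'pics/cap_{t}.png',im[:,:,::-1])
a=np.hstack([cv2.imread('pics/cap_w8.png'),cv2.imread('pics/cap_w18.png')]);cv2.imwrite('pics/cap.png',a)
E
```

```text
time_s: 57.78
tool_pos: [0.4932, 0.1246, 0.1479]
eef_rot: [0.153, 0.988, 0.008, -0.0]
ft_force: [0.3, 0.2, -0.2]
finger_gap: 0.528
finger_force: 0.0
travel [-0.072  -0.1673 13.6003] twist -0.38 | at [0.4937 0.1244 0.1485] th 162.32 tilt [0.0017 0.016 ] q1,6 [0.2378 0.5465] gap 4.5 t 57.825 F [0.3978 0.0977 0.0183]
w8 [(np.float32(0.49374998), np.float32(0.12575), np.float32(37.2))]
[(np.float32(0.4722), np.float32(0.1498), np.float32(5.7), 140), (np.float32(0.5608), np.float32(0.1272), np.float32(5.0), 176), (np.float32(0.5188), np.float32(0.1168), np.float32(4.4), 113), (np.float32(0.5242), np.float32(0.1798), np.float32(5.7), 134), (np.float32(0.5217), np.float32(0.1428), np.float32(4.15), 148)]
w18 [(np.float32(0.49374998), np.float32(0.12525), np.float32(35.85))]
[(np.float32(0.5182), np.float32(0.1178), np.float32(5.7), 171), (np.float32(0.4968), np.float32(0.1268), np.float32(5.1), 171), (np.float32(0.5068), np.float32(0.1368), np.float32(5.7), 111), (np.float32(0.5248), np.float32(0.1722), np.float32(5.0), 181), (np.float32(0.5642), np.float32(0.1642), np.float32(5.15), 82), (np.float32(0.4842), np.float32(0.1192), np.float32(5.1), 145)]
```

The cap has not moved: centre (0.494,0.125), hole at -17°. Picking it up.

```bash
python3 -m inch '[{"fingers":4.5,"travel":[-0.07,-0.17,3],"twist":-0.4},{"fingers":4.5,"travel":[0,0,3],"twist":0},{"fingers":4.5,"travel":[0,0,3],"twist":0},{"fingers":4.5,"travel":[0,0,2.5],"twist":0},{"fingers":4.5,"travel":[0,0,1.6],"twist":0},{"fingers":4.5,"travel":[0,0,0.4],"twist":0},{"fingers":4.5,"travel":[0,0,0],"twist":0}]'
python3 -m inch '[{"fingers":3,"travel":[0,0,0],"twist":0},{"fingers":1.5,"travel":[0,0,0],"twist":0},{"fingers":1.5,"travel":[0,0,0],"twist":0},{"fingers":1.5,"travel":[0,0,0],"twist":0},{"fingers":1.5,"travel":[0,0,0],"twist":0}]' 40
python3 - <<'E'
from h import *
goal()
E
python3 -m inch '[{"fingers":1.5,"travel":[0,0,-1],"twist":0},{"fingers":1.5,"travel":[0,0,-2],"twist":0},{"fingers":1.5,"travel":[0,0,-3],"twist":0},{"fingers":1.5,"travel":[0,0,-3],"twist":0},{"fingers":1.5,"travel":[0,0,-3],"twist":0},{"fingers":1.5,"travel":[0,0,-2.5],"twist":0},{"fingers":1.5,"travel":[0,0,0],"twist":0}]'
python3 - <<'E'
from h import *
goal(.5271,-.0077,.15,162.5)
E
```

```text
time_s: 58.7
tool_pos: [0.4953, 0.1247, 0.0144]
eef_rot: [0.151, 0.989, 0.008, 0.001]
ft_force: [0.1, -0.8, 0.9]
finger_gap: 0.524
finger_force: 0.0
time_s: 59.32
tool_pos: [0.4955, 0.125, 0.015]
eef_rot: [0.15, 0.989, 0.008, 0.002]
ft_force: [-1.7, -0.8, 8.1]
finger_gap: 0.294
finger_force: 39.5
travel [0. 0. 0.] twist 0 | at [0.4955 0.125  0.015 ] th 162.72 tilt [-0.0008  0.0172] q1,6 [0.2382 0.5399] gap 2.51 t 59.325 F [-1.7457 -0.814   8.0544]
time_s: 60.2
tool_pos: [0.4953, 0.1229, 0.161]
eef_rot: [0.15, 0.989, 0.009, 0.003]
ft_force: [0.7, 0.6, -2.9]
finger_gap: 0.286
finger_force: 40.1
travel [ -6.908  -11.5435   0.9054] twist 0.22 | at [0.4953 0.1229 0.161 ] th 162.72 tilt [-0.0024  0.0186] q1,6 [0.2341 0.5357] gap 2.44 t 60.2 F [ 0.6975  0.6087 -2.8885]
```

```bash
python3 -m inch '[{"fingers":1.5,"travel":[-0.9,-1.4,0],"twist":0},{"fingers":1.5,"travel":[-1.3,-2.2,0],"twist":0},{"fingers":1.5,"travel":[-1.4,-2.4,0],"twist":0},{"fingers":1.5,"travel":[-1.4,-2.4,0],"twist":0},{"fingers":1.5,"travel":[-1.2,-1.9,0],"twist":0},{"fingers":1.5,"travel":[-0.8,-1.2,0],"twist":0.2},{"fingers":1.5,"travel":[0,0,0],"twist":0},{"fingers":1.5,"travel":[0,0,0],"twist":0}]'
python3 - <<'E'
from h import *
goal(.5281,-.0080,.108,162.5)
E
```

```text
time_s: 61.2
tool_pos: [0.5267, -0.0076, 0.1567]
eef_rot: [0.152, 0.988, 0.008, 0.001]
ft_force: [-0.6, 0.6, -2.5]
finger_gap: 0.292
finger_force: 40.1
travel [-0.1515 -0.0773  4.8733] twist 0.03 | at [ 0.5267 -0.0076  0.1567] th 162.53 tilt [0.0013 0.0167] q1,6 [-0.0243  0.2807] gap 2.49 t 61.2 F [-0.5988  0.6484 -2.4718]
```

```bash
python3 -m inch '[{"fingers":1.5,"travel":[-0.15,-0.08,1.5],"twist":0},{"fingers":1.5,"travel":[0,0,2],"twist":0},{"fingers":1.5,"travel":[0,0,1.3],"twist":0},{"fingers":1.5,"travel":[0,-0.01,0.4],"twist":0},{"fingers":1.5,"travel":[0,-0.01,0.4],"twist":0},{"fingers":1.5,"travel":[0,0,0],"twist":0}]'
python3 -m inch '[{"fingers":1.5,"travel":[0,-0.01,0.4],"twist":0},{"fingers":1.5,"travel":[0,0,0.3],"twist":0},{"fingers":1.5,"travel":[0,0,0],"twist":0}]'
python3 -m inch '[{"fingers":1.5,"travel":[0,0,0.2],"twist":0},{"fingers":1.5,"travel":[0,0,0.1],"twist":0},{"fingers":1.5,"travel":[0,0,0],"twist":0}]'
```

```text
time_s: 61.95
tool_pos: [0.5285, -0.0084, 0.1011]
eef_rot: [0.152, 0.988, 0.008, 0.001]
ft_force: [0.6, 0.0, -1.1]
finger_gap: 0.29
finger_force: 40.0
time_s: 62.32
tool_pos: [0.5282, -0.0085, 0.0938]
eef_rot: [0.152, 0.988, 0.008, 0.001]
ft_force: [-0.2, -0.3, -1.5]
finger_gap: 0.288
finger_force: 40.0
time_s: 62.7
tool_pos: [0.5283, -0.0084, 0.0909]
eef_rot: [0.152, 0.988, 0.008, 0.001]
ft_force: [0.2, 0.2, -0.8]
finger_gap: 0.289
finger_force: 40.0
```

```bash
python3 -m inch '[{"fingers":1.5,"travel":[0,0,0.1],"twist":0},{"fingers":1.5,"travel":[0,0,0.1],"twist":0},{"fingers":1.5,"travel":[0,0,0],"twist":0}]'
python3 -m inch '[{"fingers":3,"travel":[0,0,0],"twist":0},{"fingers":4.5,"travel":[0,0,0],"twist":0},{"fingers":4.5,"travel":[0,0,0],"twist":0},{"fingers":4.5,"travel":[0,0.03,-2],"twist":0},{"fingers":4.5,"travel":[0,0.05,-3],"twist":0},{"fingers":4.5,"travel":[0,0.05,-3],"twist":0},{"fingers":4.5,"travel":[3,0.05,-2],"twist":0},{"fingers":4.5,"travel":[5,2,0],"twist":0}]'
python3 -m inch '[{"fingers":4.5,"travel":[5,1,0],"twist":0},{"fingers":4.5,"travel":[0,0,0],"twist":0}]'
python3 - <<'E'
from h import *
goal(); snap('wrist','w19');snap('scene','s19');snap('top','t19')
c=[.5265,-.0075,.09]
def cut(tag,p,w,h,f):
    u,v=proj(tag,p).astype(int); im=cv2.imread(f'pics/{tag}.png'); x=int(np.clip(u-w//2,0,512-w));y=int(np.clip(v-h//2,0,384-h)); return cv2.resize(im[y:y+h,x:x+w],None,fx=f,fy=f,interpolation=cv2.INTER_CUBIC)
a=cut('s19',c,80,120,5);b=cut('w19',c,160,240,2.5);cv2.imwrite('pics/fin.png',np.hstack([a,b]))
print(wheels('top1').shape,len(wheels('t19')))
E
```

```text
time_s: 63.08
tool_pos: [0.5284, -0.0084, 0.089]
eef_rot: [0.152, 0.988, 0.008, 0.001]
ft_force: [-0.1, 0.2, -1.9]
finger_gap: 0.291
finger_force: 40.1
time_s: 64.08
tool_pos: [0.4588, 0.0346, 0.1906]
eef_rot: [0.153, 0.988, 0.009, 0.002]
ft_force: [-0.0, 0.5, -0.5]
finger_gap: 0.524
finger_force: 0.0
time_s: 64.32
tool_pos: [0.4113, 0.0605, 0.19]
eef_rot: [0.151, 0.989, 0.008, 0.001]
ft_force: [0.9, -0.6, 0.9]
finger_gap: 0.525
finger_force: 0.0
travel [0. 0. 0.] twist 0 | at [0.4113 0.0605 0.19  ] th 162.65 tilt [0.0006 0.017 ] q1,6 [0.1341 0.437 ] gap 4.49 t 64.325 F [ 0.8991 -0.5808  0.8797]
(4, 7) 0
```

View pics/fin.png

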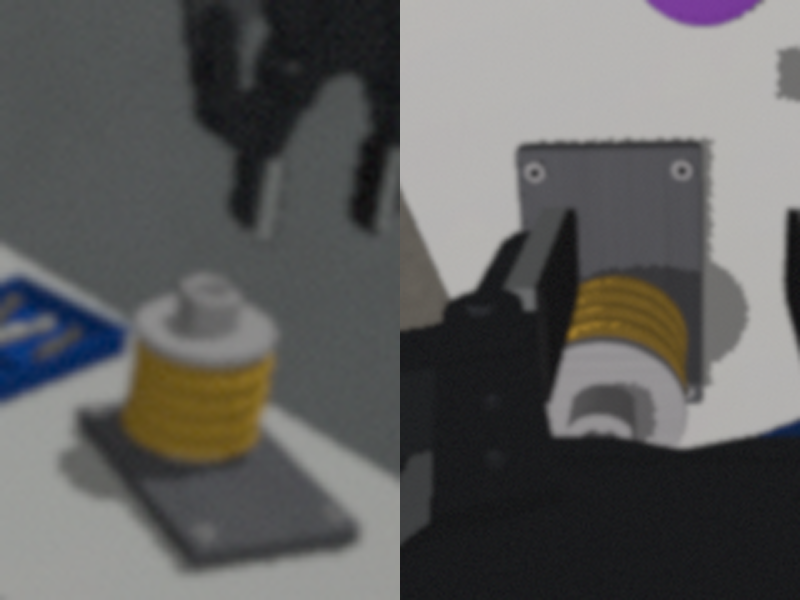

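The four wheels lie flat with the cap level on top, and no brass shows in the bin. I'll do a quick colour check on the bottle, then hand in.

```bash
python3 - <<'E'
from h import *
h=cv2.cvtColor(np.load('pics/s19.npz')['im'],cv2.COLOR_RGB2HSV);u,v=proj('s19',(.664,.056,.115)).astype(int)
m=((h[...,0]<8)|(h[...,0]>172))&(h[...,1]>120);p=np.argwhere(m[v-25:v+15,u-15:u+15]);print((u,v),len(p),p.mean(0)+[v-25,u-15] if len(p) else None)
if len(p)>20: print(workorder.close_job())
E
```

```text
(np.int64(279), np.int64(150)) 58 [150.1034 279.8621]
the job is handed in; nothing more can be done
None
```

The job is handed in: the bottle stands upright in the tray's empty half, all four brass wheels lie flat on the post with their gates on the pin, and the clamp cap is back on top, at about 64 s of the 210 s allowed.

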